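Complete the instrument case and hold its lid at the balance point

ROBOT

A 6-joint arm with a two-finger parallel gripper is mounted at the origin on the work surface. World frame = base frame: x ahead of the robot, y to its left, z up, the work surface at z = 0. Lengths are in m, angles in rad, forces in N, time in s.
With the tool pointing down it reaches from about 0.25 to 0.775 m from the base axis. Payload 4 kg.
Tool frame: the origin (TCP) lies midway between the tips of the shut fingers; the grasp point (between the pads) lies 19 mm behind it (robot.tcp_to_grasp is the distance from the TCP to the grasp point, in m); z points along the fingers, x is the direction in which the jaws open and shut, and the axes are right-handed (so a half turn about z gives the same grasp; the last joint's range is limited). The gripper opens to 94 mm and grips with 3 to 60 N. Pads are 16 mm wide; open, the fingers measure 119 mm over their backs; the gripper's body (75 mm by 177 mm) begins 78 mm behind the grasp point.
Start: joints at [1.178, 0.087, 1.371, -0, 1.684, -0.103], TCP at [0.157, 0.527, 0.182] pointing down, gripper open.
Joint ranges: [-3.1, 3.1], [-0.76, 2.03], [0.27, 2.55], [-1.08, 4.22], [0.17, 2.65], [-2.57, 2.57]. Speed limits (rad/s): [2.79, 2.79, 3.14, 3.14, 3.14, 3.14].

INTERFACE

Orientations are given as [roll, pitch, yaw] about the fixed x, y, z axes, in that order (R = Rz(yaw) Ry(pitch) Rx(roll)).
In Python, from bench import get_obs, vision, robot gives the robot as it stands.
- The arm moves only by the tool servo_tool, never from a script. Its argument "targets" is text: rows parted by semicolons, each of 7 numbers parted by spaces: the opening, from 0 (shut) to 1 (fully open), then the shift along the tool's x, y, z as a fraction of full scale, then the turn, a rotation vector about the tool's x, y, z as a fraction of full scale. A call has 1 to 12 rows; each row is the pose to reach, as a shift and turn from the pose commanded when the call began, along the tool's axes at that moment, turning the shorter way round; what a row does not reach only later rows make up. Full scale, the value 1, is 0.25 m for a shift and pi rad for a turn. A row lasts 1/12 s, in which the tool goes at most 41.7 mm and 7.16 degrees, less where a joint would pass 70% of its speed; a pose out of reach is approached as far as the arm can. A call with a number of a shift or a turn outside -1 to 1 is refused whole. A call with a gripper value outside its range is refused whole. The fingers move at their own pace and stop on an object; the grip force is fixed at half the most. Time passes only in rows, so rows that repeat a pose let the fingers close. It gives the time, the measured TCP pose, the force and the opening at its end, in the units of the state.
- get_obs(): the state, without advancing time (a new reading comes with each control period).
- vision.snapshot(name): name is "side" or "top"; returns a dict with "image" (384x512x3 uint8, red, green, blue), "mtx" (3x3 intrinsics, pixels), "world_from_camera" (4x4, takes a point from camera to world coordinates). Camera axes: x right, y down, z forward; pixel columns grow to the right and rows downward; lengths in m; the calibration is good to about 2 mm. A picture is of the moment at which its call begins. There is no depth.
- robot.close_job(): hands the job in, once; it reports no verdict.
The state is a dict: "time": time; "joint_positions": joint angles; "qvel": joint speeds; "joint_torque": joint torques, N m; "tool_pos": TCP position; "ee_rot": TCP orientation; "wrist_force": force on the tool from outside, world axes, zero at the start; "wrist_torque": the same for the moment, N m; "width": finger opening in m.
Only numpy, scipy, OpenCV 4.12 (cv2) and the standard library are available. Lean on these libraries where they do the work, as an engineer would, in place of code of your own. Each camera call takes 0.05 s, during which the arm holds its last target.

TASK

Pick up the scalpel lying on the cutting mat and lay it gently in the one empty place of the open instrument case, flat across both notched rails, its blade pointing the same way as the working ends of the other two instruments. Then grip the lid by its handle bar, swing it up from where it leans back to upright, the over-centre point where it balances on its free hinge, and finish while still gripping the bar and holding the lid still there, so that its stay can be pinned. Do not let the lid go over towards shut, and leave everything else where it is.

Things in the scene. Friction and masses are not known exactly. Their poses are not given: they have to be found in the camera images.
- scalpel: The scalpel, steel, 40 g, lying flat on the table. Handle a straight bar 120 long (x), 11 wide (y), 10 high (z) mm; a thin blade, 40 mm long, continues it at the +x end; dark grip rings lie on the blade half of the handle. Origin on the underside, below the middle of the handle, +x towards the blade. Its centre of mass is within 8 mm of the origin along x.
- scalpel_tip (a point): Tip of the scalpel's blade, 100 mm from the scalpel's origin along its +x, 5 mm above its underside.
- case: Open aluminium instrument case, fixed, 240 (x) x 180 (y) x 40 (z) mm, walls 5 mm. Origin at the centre of its underside, z up. Three places for instruments, lying along x, at y = -44, 0 and +44 mm, the middle of the handle at x = 0, the underside 26 mm above the case's underside. All working ends (blade, spike, tuft) point to +x. The lid is hinged on the +y rim.
- pad: Thin dark rubber pad, 50 x 24 x 2 mm, on the case floor under the one empty place; axes as the case's, origin under its centre. The scalpel's handle middle belongs above it. Two grey rails run along y at x = -42 and +42 mm, 10 mm wide, tops 26 mm above the case's underside, with lugs to 36 mm that leave each place 26 mm wide. Between the rails 74 mm are free for fingers.
- lid (a joint): Lid angle about its hinge (rad): 0 shut and level, grows as it opens, 1.571 upright, 2.4 leaning back on its stop, away from the case, where it starts. The hinge is free, without stay or friction. The lid (about 0.25 kg, mass centre about 100 mm from the hinge, in its plane) balances upright at 1.571 and falls to either side of that.
- lid_hinge (a point): Middle of the lid's hinge line: in the case's frame at x = 0, y = +90, z = +40 mm; the line runs along the case's x.
- lid_bar (a point): Middle of the lid's handle: a round bar 12 mm thick, 108 mm long, parallel to the hinge, 225 mm from it, in the lid's plane. Two thin arms, 50 mm either side, carry it 45 mm beyond the lid's free edge, so fingers can straddle it from above; it turns between them. In the case's frame it is at x = 0, y = 90 - 225 cos(angle), z = 40 + 225 sin(angle) mm.
- probe: Needle probe with a thin spike, 160 mm long, same 120 x 11 x 10 mm steel handle; origin under the middle of the handle, +x towards its working end. Rests in the case; leave it there.
- brush: Fine brush with a tapered tuft, 160 mm long, same 120 x 11 x 10 mm steel handle; origin under the middle of the handle, +x towards its working end. Rests in the case; leave it there.
- toothbrush: Toothbrush, 190 mm long, lying on the table; a bystander.
- dish: Glass dish, 90 mm across, 18 mm high; a bystander.
- bottle: White bottle with steel cap, 56 mm across, 110 mm high; a bystander.
- jar: Low glass jar, 60 mm across, 75 mm high; a bystander.
- loupe: Black hand loupe, 52 mm across with a short handle, 14 mm high; a bystander.
- find: Dark brown cylindrical excavated piece, 110 mm long, 28 mm thick; a bystander.
Things that resemble listed ones, but are neither listed nor needed, are in the scene too. What is shaped like the scalpel but brown or pink is not meant.

How it is judged:
By the outcome, as a careful person would: the job done as asked, in the order asked, and still so for the second after the job is handed in, while the arm keeps its last pose, push and grip.
It also fails if it takes over 56 s, if anything falls off the work surface, if the arm or the gripper's body presses on something with over 40 N, if the wrist force passes 120 N, or if a joint passes its speed limit or range.

## Working session

There is one attempt and no reset: what is moved stays moved. The work goes in short steps, Python scripts to look and compute and a tool call to move; the robot and the scene stay as the last step left them, time stands still between calls to the robot, and variables do not carry over. Pictures are saved under pics/ and viewed, and the job is handed in when it is done.

Besides the shell and the picture viewer there is one more tool, called as name(argument=value, ...) on one line, values as JSON. servo_tool: Moves the arm, as the interface text tells. Its arguments: {"type":"object","properties":{"targets":{"type":"string"}},"required":["targets"]}

```bash
ls; mkdir -p pics; cat > h.py <<'E'
import numpy as np, cv2
from bench import get_obs, vision, robot
def snap(n,f):
    s=vision.snapshot(n); im=s["image"]; cv2.imwrite('pics/'+f+'.png',im[:,:,::-1]); np.savez('pics/'+f+'.npz',image=im,mtx=s["mtx"],T=s["world_from_camera"]); return s
def load(f): 
    d=np.load('pics/'+f+'.npz'); return d['image'],d['mtx'],d['T']
def ray(K,T,u,v):
    d=T[:3,:3]@np.linalg.solve(K,[u,v,1.]); return T[:3,3],d/np.linalg.norm(d)
def onz(K,T,u,v,z):
    o,d=ray(K,T,u,v); return o+d*(z-o[2])/d[2]
def proj(K,T,p):
    q=T[:3,:3].T@(np.asarray(p)-T[:3,3]); w=K@q; return w[:2]/w[2]
E
python3 - <<'E'
from h import *
for n in('top','side'):
    s=snap(n,n+'0'); print(n,s['mtx'].round(1).tolist(),s['world_from_camera'].round(3).tolist())
    cv2.imwrite(f'pics/{n}0b.png',cv2.resize(s['image'][:,:,::-1],(800,600),interpolation=cv2.INTER_CUBIC))
o=get_obs();print({k:np.round(v,3).tolist() for k,v in o.items()}, robot.tcp_to_grasp)
E
```

```text
pics
top [[442.4, 0.0, 253.5], [0.0, 442.4, 189.0], [0.0, 0.0, 1.0]] [[-0.012, -0.994, 0.109, 0.362], [-1.0, 0.012, -0.005, 0.002], [0.003, -0.109, -0.994, 1.301], [0.0, 0.0, 0.0, 1.0]]
side [[348.1, 0.0, 253.6], [0.0, 348.1, 191.3], [0.0, 0.0, 1.0]] [[0.985, -0.128, 0.115, 0.383], [-0.173, -0.724, 0.667, -0.719], [-0.002, -0.677, -0.736, 0.826], [0.0, 0.0, 0.0, 1.0]]
{'time': 0.1, 'joint_positions': [1.178, 0.088, 1.372, -0.0, 1.684, -0.103], 'qvel': [0.0, -0.003, -0.005, 0.0, 0.0, -0.001], 'joint_torque': [0.001, -34.125, -30.33, 0.072, 0.03, -0.0], 'tool_pos': [0.157, 0.527, 0.181], 'ee_rot': [-3.141, 0.002, 1.281], 'wrist_force': [-0.149, 0.759, 0.266], 'wrist_torque': [-0.044, -0.041, 0.029], 'width': 0.094} 0.0188
```

View pics/top0b.png

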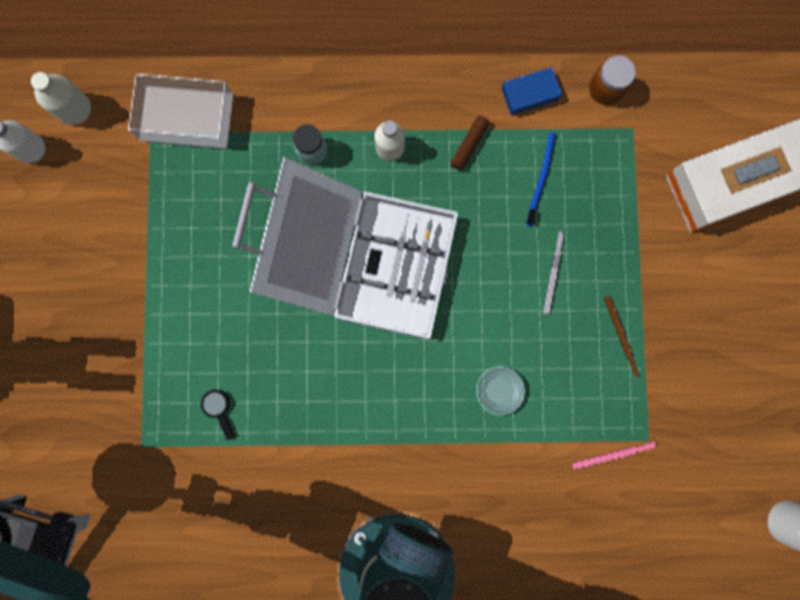

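View pics/side0b.png

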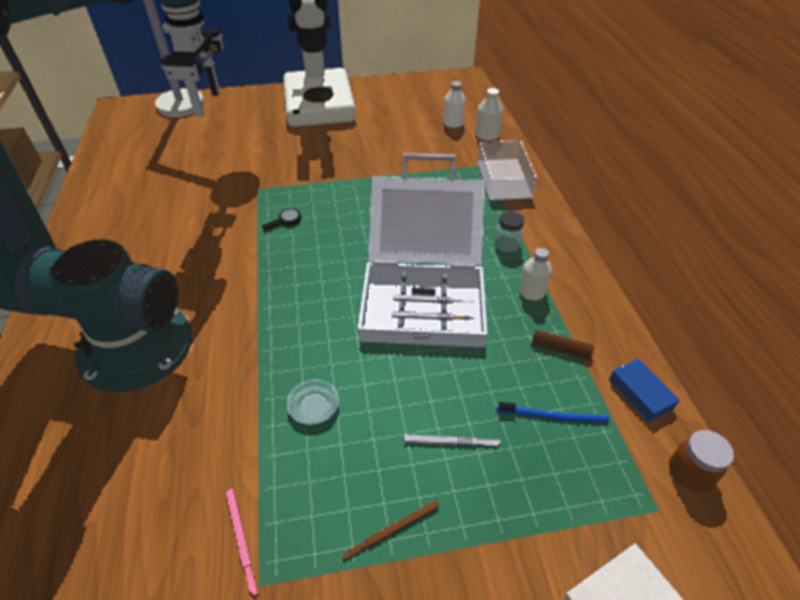

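The candidates for the scalpel (in 800x600 top pixels) are the steel one on the mat (554,272), the brown one (622,336) and the pink one (614,456). Only the first is steel and on the mat. I'll enlarge it, along with the case.

```bash
python3 - <<'E'
from h import *
im,K,T=load('top0'); a=im[135:215,325:385]; b=im[110:220,150:300]
A=cv2.resize(a[:,:,::-1],None,fx=7,fy=7,interpolation=cv2.INTER_CUBIC);
cv2.imwrite('pics/c1.png',A)
cv2.imwrite('pics/c2.png',cv2.resize(b[:,:,::-1],None,fx=5.3,fy=5.3,interpolation=cv2.INTER_CUBIC))
im,K,T=load('side0'); b=im[90:225,225:320]
cv2.imwrite('pics/c3.png',cv2.resize(b[:,:,::-1],None,fx=4.4,fy=4.4,interpolation=cv2.INTER_CUBIC))
b=im[265:300,250:330]
cv2.imwrite('pics/c4.png',cv2.resize(b[:,:,::-1],None,fx=8,fy=8,interpolation=cv2.INTER_CUBIC))
E
```

```text
(no output)
```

View pics/c1.png

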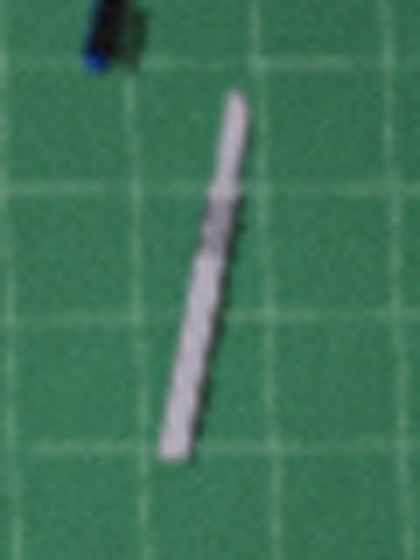

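View pics/c2.png

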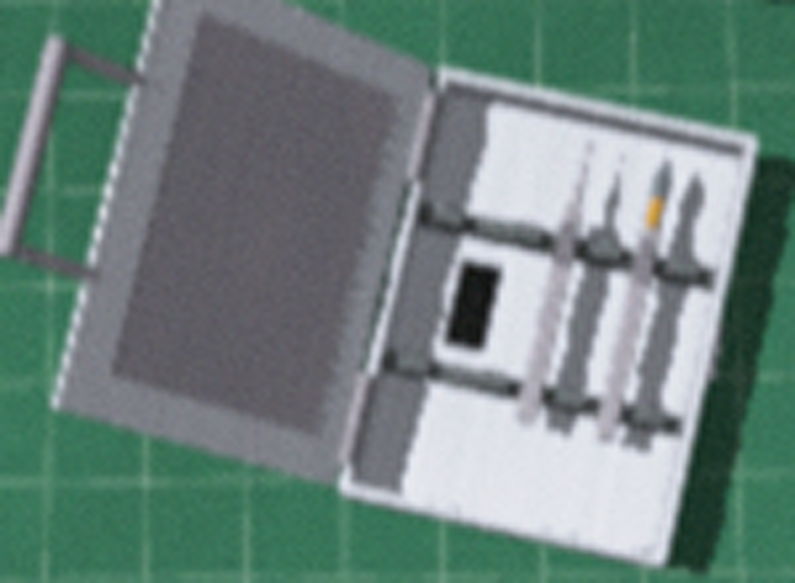

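View pics/c3.png

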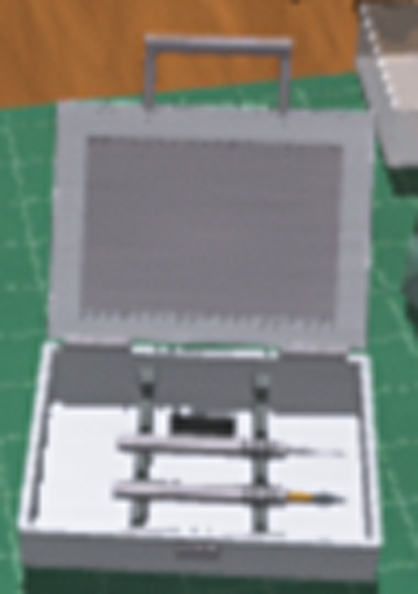

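View pics/c4.png

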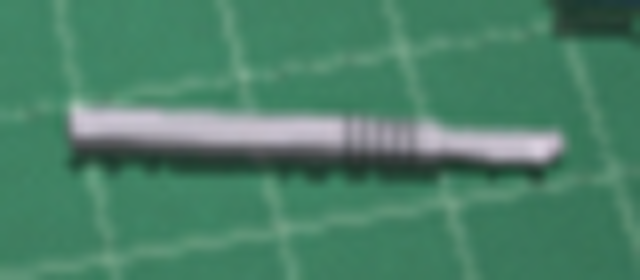

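```bash
cat > m.py <<'E'
from h import *
im,K,T=load('top0')
def c2(x,y): return (x+.5)/5.3-.5+150,(y+.5)/5.3-.5+110
P=[onz(K,T,*c2(*q),.04) for q in [(440,68),(757,135),(668,565),(343,490)]] # (+x,+y),(+x,-y),(-x,-y),(-x,+y)
P=np.array(P);print('rim',P.round(4).tolist())
print('edges',[np.linalg.norm(P[i]-P[(i+1)%4]).round(4) for i in range(4)])
loc=np.array([[.12,.09],[.12,-.09],[-.12,-.09],[-.12,.09]])
c=P[:,:2].mean(0); H=loc.T@(P[:,:2]-c); U,S,V=np.linalg.svd(H); R=V.T@U.T
yaw=np.arctan2(R[1,0],R[0,0]);print('case',c.round(4),'yaw',yaw)
print('res',((P[:,:2]-c)-loc@R.T).round(4).tolist())
def W(p): return np.r_[c+R@np.array(p[:2]),p[2]]
# pad
s=im[150:190,225:255].astype(int).sum(2)<150
n,l,st,ce=cv2.connectedComponentsWithStats(s.astype(np.uint8)); i=1+np.argmax(st[1:,4]); px=ce[i]+[225,150]
print('pad px',px,st[i],'pad w',onz(K,T,*px,.007).round(4),'pred',W([0,.044,.007]).round(4))
for a in(2.4,):
    for x in(-.054,.054):
        p=W([x,.09-.225*np.cos(a),.04+.225*np.sin(a)]); print('bar',p.round(4),proj(K,T,p), 'c2', (proj(K,T,p)-[150,110]+.5)*5.3)
im2,K2,T2=load('side0')
for x,y in[(.12,.09),(.12,-.09),(-.12,-.09),(-.12,.09)]: 
    q=proj(K2,T2,W([x,y,.04])); print('side rim c3',(q-[225,90]+.5)*4.4)
for x in(-.054,.054):
    q=proj(K2,T2,W([x,.09-.225*np.cos(2.4),.04+.225*np.sin(2.4)])); print('side bar c3',(q-[225,90]+.5)*4.4)
# scalpel
hsv=cv2.cvtColor(im,cv2.COLOR_RGB2HSV)
m=np.zeros(im.shape[:2],np.uint8); sub=(hsv[140:210,335:375,1]<90); m[140:210,335:375]=sub
n,l,st,ce=cv2.connectedComponentsWithStats(m); i=1+np.argmax(st[1:,4]); print('scal',st[i])
ys,xs=np.where(l==i); pts=np.array([onz(K,T,x,y,.008)[:2] for x,y in zip(xs,ys)])
mu=pts.mean(0);_,_,V=np.linalg.svd(pts-mu);d=V[0]*np.sign(V[0,0]); t=(pts-mu)@d
nrm=np.array([-d[1],d[0]]); h=(pts-mu)@nrm
print('len',np.ptp(t),'yaw',np.arctan2(d[1],d[0])); e0=t.min();e1=t.max(); k=(t<e0+.11)&(t>e0+.005)
pf=np.polyfit(t[k],h[k],1); print('handle slope',pf)
o=mu+d*(e0+.06)+nrm*np.polyval(pf,e0+.06); print('origin from tail',o,'from tip',mu+d*(e1-.1), 'yawh',np.arctan2(d[1],d[0])+pf[0])
E
python3 m.py
```

```text
rim [[0.6965, 0.0549, 0.04], [0.6569, -0.1187, 0.04], [0.4217, -0.0657, 0.04], [0.4643, 0.1089, 0.04]]
edges [np.float64(0.1781), np.float64(0.241), np.float64(0.1797), np.float64(0.2384)]
case [ 0.5599 -0.0052] yaw -0.22756833101182858
res [[-0.0006, -0.0006], [0.0004, 0.0012], [-0.0009, 0.0001], [0.0011, -0.0007]]
pad px [238.7195122  167.23170732] [10 10  8 15 82] pad w [0.5694 0.0392 0.007 ] pred [0.5698 0.0377 0.007 ]
bar [0.565  0.2563 0.192 ] [151.04969911 158.4372618 ] c2 [  8.21340527 259.36748753]
bar [0.6702 0.232  0.192 ] [161.08200253 117.88508714] c2 [61.3846134  44.44096185]
side rim c3 [368.03311485 354.46055667]
side rim c3 [382.19901987 543.91095846]
side rim c3 [ 19.43496081 529.22445132]
side rim c3 [ 44.11579287 342.86438766]
side bar c3 [144.29723143  43.42031084]
side bar c3 [290.04995562  47.53650364]
scal [347 148  14  53 289]
len 0.15993229143405477 yaw -0.2235033666845821
handle slope [-9.01715649e-04 -8.47891828e-05]
origin from tail [ 0.52534658 -0.29695904] from tip [ 0.52529602 -0.29687598] yawh -0.2244050823337309
```

```bash
cat > d.py <<'E'
import sys
from h import *
from scipy.spatial.transform import Rotation as Ro
# usage: d.py x y z yaw  -> fractions from current measured pose
o=get_obs(); R0=Ro.from_euler('xyz',o['ee_rot']); p=np.array(o['tool_pos'])
print('t',round(o['time'],2),'tcp',p.round(4),'rpy',np.round(o['ee_rot'],4),'F',np.round(o['wrist_force'],2),'w',round(o['width'],4))
if len(sys.argv)>4:
    x,y,z,yaw=map(float,sys.argv[1:5]); R1=Ro.from_euler('xyz',[np.pi,0,yaw])
    print('shift',(R0.inv().apply(np.array([x,y,z])-p)/.25).round(4),'turn',((R0.inv()*R1).as_rotvec()/np.pi).round(4))
E
python3 d.py .525 -.297 .1 1.347
python3 - <<'E'
from h import *
im,K,T=load('side0')
d=np.array([np.cos(-.224),np.sin(-.224)]);o=np.array([.5253,-.2969])
for t,z in((-.06,.01),(.06,.01),(.1,.005)):
    q=proj(K,T,np.r_[o+d*t,z]); print(t,q,'c4',(q-[250,265]+.5)*8)
E
```

```text
t 0.1 tcp [0.157  0.5266 0.1809] rpy [-3.1414e+00  2.0000e-03  1.2810e+00] F [-0.15  0.76  0.27] w 0.094
shift [-2.7356  2.3521  0.3287] turn [-0.0001  0.0006 -0.021 ]
-0.06 [257.06018288 278.89200233] c4 [ 60.481463   115.13601865]
0.06 [303.65033998 280.97485566] c4 [433.20271984 131.79884527]
0.1 [319.01504853 282.61623219] c4 [556.12038822 144.92985751]
```

servo_tool(targets="1 -0.3 0.26 0 0 0 0;1 -0.6 0.52 0 0 0 0;1 -0.91 0.78 0 0 0 0;1 -0.91 0.78 0 0 0 0;1 -0.91 0.78 0 0 0 0;1 -0.91 0.78 0 0 0 0;1 -0.91 0.78 0 0 0 0;1 -0.91 0.78 0 0 0 0")

```text
time: 0.77
tool_pos: [0.2806, 0.2487, 0.1817]
ee_rot: [3.14, 0.002, 1.274]
wrist_force: [-0.1, 0.4, 0.0]
width: 0.0939
```

servo_tool(targets="1 -0.3 0.26 0 0 0 0;1 -0.6 0.52 0 0 0 0;1 -0.9 0.78 0 0 0 0;1 -0.9 0.78 0 0 0 0;1 -0.9 0.78 0 0 0 0;1 -0.9 0.78 0 0 0 0;1 -0.9 0.78 0 0 0 0;1 -0.9 0.78 0 0 0 0;1 -0.9 0.78 0 0 0 0")

```text
time: 1.52
tool_pos: [0.402, -0.0195, 0.1811]
ee_rot: [-3.139, -0.0, 1.276]
wrist_force: [0.5, 0.0, -0.0]
width: 0.094
```

```bash
python3 d.py .5255 -.297 .1 1.347
```

```text
t 1.52 tcp [ 0.402  -0.0195  0.1811] rpy [-3.1395e+00 -2.0000e-04  1.2764e+00] F [ 0.53  0.01 -0.05] w 0.094
shift [-0.919   0.7957  0.3228] turn [-0.0007 -0.0001 -0.0225]
```

servo_tool(targets="0.5 -0.3 0.26 0 0 0 0;0.5 -0.6 0.53 0 0 0 -0.021;0.5 -0.92 0.8 0.2 0 0 -0.021;0.5 -0.92 0.8 0.32 0 0 -0.021;0.5 -0.92 0.8 0.32 0 0 -0.021;0.5 -0.92 0.8 0.32 0 0 -0.021;0.5 -0.92 0.8 0.32 0 0 -0.021;0.5 -0.92 0.8 0.32 0 0 -0.021;0.5 -0.92 0.8 0.32 0 0 -0.021;0.5 -0.92 0.8 0.32 0 0 -0.021;0.5 -0.92 0.8 0.32 0 0 -0.021;0.5 -0.92 0.8 0.32 0 0 -0.021")

```text
time: 2.52
tool_pos: [0.5283, -0.2935, 0.1032]
ee_rot: [3.14, -0.0, 1.349]
wrist_force: [-0.1, 0.3, 0.4]
width: 0.0468
```

```bash
python3 d.py .5255 -.297 .004 1.347; python3 - <<'E'
from h import *
for n in('top','side'):
    s=snap(n,n+'1')
a=load('top1')[0][130:230,310:390]; b=load('side1')[0][190:310,220:340]
cv2.imwrite('pics/d1.png',np.hstack([cv2.resize(a[:,:,::-1],(400,500),interpolation=cv2.INTER_CUBIC),cv2.resize(b[:,:,::-1],(400,500),interpolation=cv2.INTER_CUBIC)]))
E
```

```text
t 2.52 tcp [ 0.5283 -0.2935  0.1032] rpy [ 3.1401e+00 -2.0000e-04  1.3494e+00] F [-0.09  0.26  0.43] w 0.0468
shift [-0.0163 -0.0082  0.3967] turn [ 0.0005 -0.0001  0.0008]
```

View pics/d1.png

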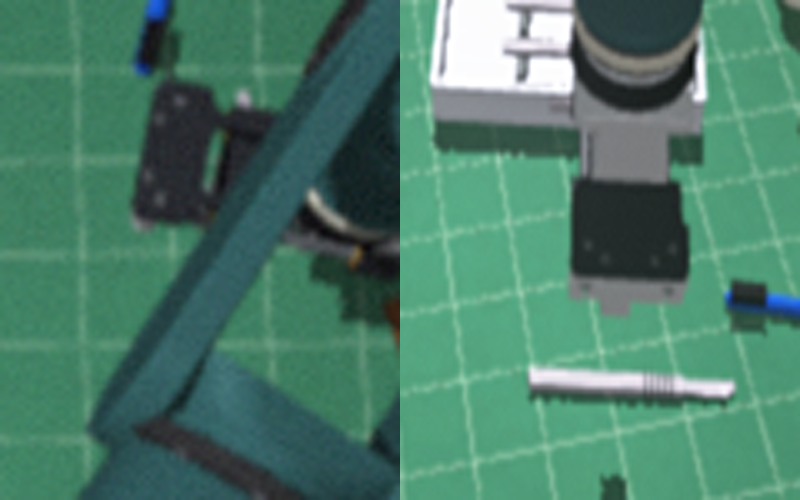

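servo_tool(targets="0.5 -0.016 -0.008 0.1 0 0 0;0.5 -0.016 -0.008 0.2 0 0 0;0.5 -0.016 -0.008 0.3 0 0 0;0.5 -0.016 -0.008 0.3 0 0 0;0.5 -0.016 -0.008 0.3 0 0 0")

```text
time: 3.03
tool_pos: [0.5238, -0.2976, 0.0263]
ee_rot: [-3.139, -0.001, 1.348]
wrist_force: [0.3, -0.2, -0.1]
width: 0.0468
```

```bash
python3 d.py .5255 -.297 .004 1.347; python3 - <<'E'
from h import *
s=snap('side','side2')
b=load('side2')[0][230:320,230:350]
cv2.imwrite('pics/d2.png',cv2.resize(b[:,:,::-1],(800,600),interpolation=cv2.INTER_CUBIC))
E
```

```text
t 3.03 tcp [ 0.5238 -0.2976  0.0263] rpy [-3.1391e+00 -1.3000e-03  1.3477e+00] F [ 0.3  -0.17 -0.12] w 0.0468
shift [0.0039 0.0063 0.0893] turn [-0.0008 -0.0004  0.0002]
```

View pics/d2.png

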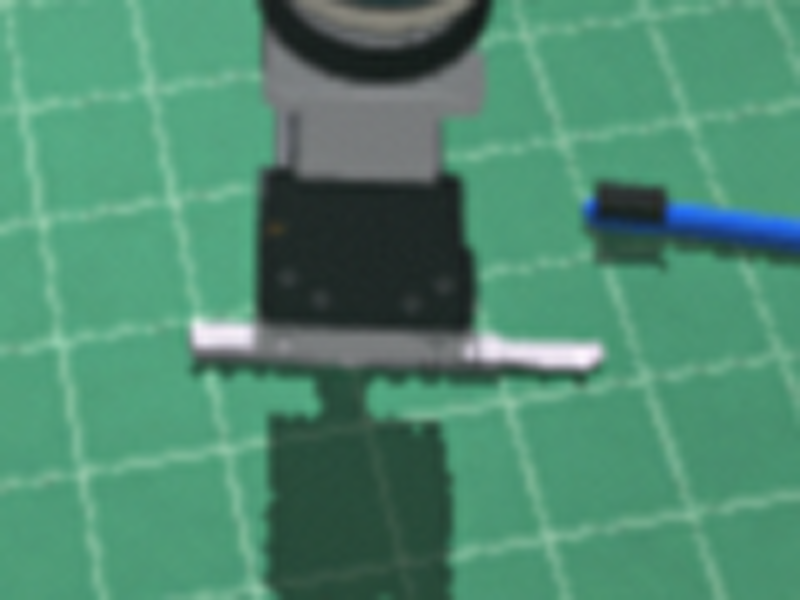

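servo_tool(targets="0.5 0.004 0.006 0.05 0 0 0;0.5 0.004 0.006 0.088 0 0 0;0.5 0.004 0.006 0.088 0 0 0;0.5 0.004 0.006 0.088 0 0 0;0.3 0.004 0.006 0.088 0 0 0;0.2 0.004 0.006 0.088 0 0 0;0 0.004 0.006 0.088 0 0 0;0 0.004 0.006 0.088 0 0 0;0 0.004 0.006 0.088 0 0 0;0 0.004 0.006 0.088 0 0 0;0 0.004 0.006 0.088 0 0 0;0 0.004 0.006 0.088 0 0 0")

```text
time: 4.08
tool_pos: [0.5264, -0.2984, 0.005]
ee_rot: [3.142, -0.0, 1.347]
wrist_force: [-0.7, 0.4, 1.1]
width: 0.0005
```

```bash
python3 d.py .5255 -.297 .004 1.347
```

```text
t 4.08 tcp [ 0.5264 -0.2984  0.005 ] rpy [ 3.1415e+00 -1.0000e-04  1.3470e+00] F [-0.66  0.39  1.14] w 0.0005
shift [ 0.0045 -0.0047  0.004 ] turn [ 0. -0. -0.]
```

```bash
python3 - <<'E'
from h import *
s=snap('side','side3')
b=load('side3')[0][230:320,230:350]
cv2.imwrite('pics/d3.png',cv2.resize(b[:,:,::-1],(800,600),interpolation=cv2.INTER_CUBIC))
a=snap('top','top3')['image'][120:240,300:400]
cv2.imwrite('pics/d3t.png',cv2.resize(a[:,:,::-1],(500,600),interpolation=cv2.INTER_CUBIC))
E
```

```text
(no output)
```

View pics/d3.png

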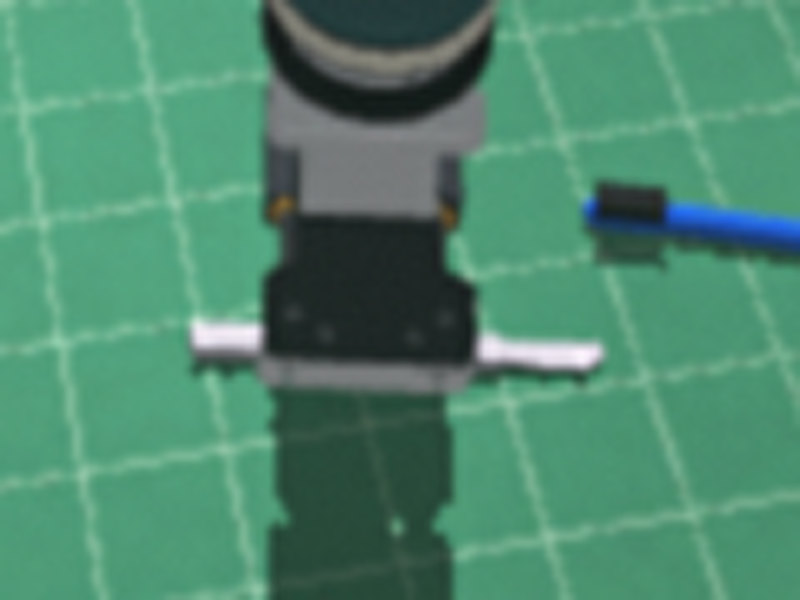

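View pics/d3t.png

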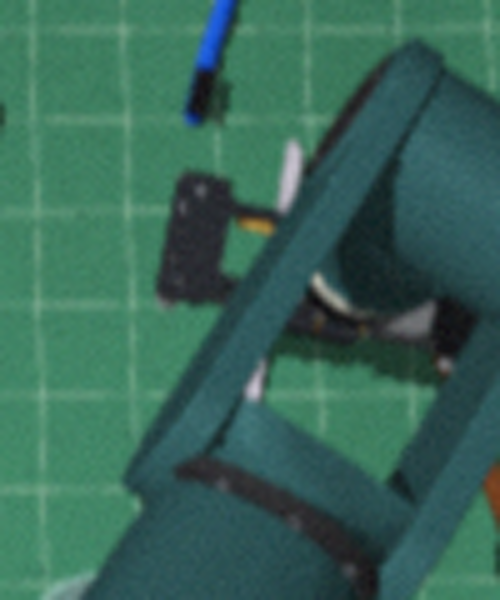

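```bash
python3 - <<'E'
from h import *
im,K,T=load('side3')
for p in((.5264,-.2984,.005),(.5264,-.2984,.024),(.5264,-.2984,.102)): q=proj(K,T,p); print(p,q,'d3',(q-[230,230])*800/120)
im,K,T=load('side2')
for p in((.5238,-.2976,.026),(.5238,-.2976,.045),(.5238,-.2976,.123)): q=proj(K,T,p); print(p,q,'d2',(q-[230,230])*800/120)
o=get_obs(); print(o['width'],o['tool_pos'],o['joint_positions'],o['wrist_force'])
E
```

```text
(0.5264, -0.2984, 0.005) [280.73959926 281.32922268] d3 [338.26399505 342.19481789]
(0.5264, -0.2984, 0.024) [281.15069096 277.69617037] d3 [341.00460637 317.97446911]
(0.5264, -0.2984, 0.102) [282.98352934 261.49832992] d3 [353.22352891 209.98886617]
(0.5238, -0.2976, 0.026) [280.12639324 277.18782513] d2 [334.17595493 314.58550086]
(0.5238, -0.2976, 0.045) [280.53482722 273.42493446] d2 [336.89884815 289.49956307]
(0.5238, -0.2976, 0.123) [282.35851209 256.62337762] d2 [349.05674729 177.4891841 ]
0.0004485947025731386 [ 0.52639499 -0.29834742  0.00496234] [-6.09364315e-01  3.03689707e-01  1.47556868e+00  8.67677150e-05
  1.36233741e+00 -1.95634348e+00] [-0.65288282 -0.45508093 -0.49847998]
```

servo_tool(targets="0 0 0 -0.1 0 0 0;0 0 0 -0.2 0 0 0;0 0 0 -0.4 0 0 0;0 0 0 -0.4 0 0 0;0 0 0 -0.4 0 0 0")

```text
time: 4.6
tool_pos: [0.529, -0.3001, 0.1103]
ee_rot: [3.132, 0.004, 1.347]
wrist_force: [0.6, 0.5, -0.1]
width: 0.0005
```

```bash
python3 d.py; python3 - <<'E'
from h import *
s=snap('side','side4')
b=load('side4')[0][190:320,210:370]
cv2.imwrite('pics/d4.png',cv2.resize(b[:,:,::-1],(738,600),interpolation=cv2.INTER_CUBIC))
a=snap('top','top4')['image'][120:240,300:400]
cv2.imwrite('pics/d4t.png',cv2.resize(a[:,:,::-1],(500,600),interpolation=cv2.INTER_CUBIC))
E
```

```text
t 4.6 tcp [ 0.529  -0.3001  0.1103] rpy [3.1323 0.0037 1.347 ] F [ 0.6   0.5  -0.12] w 0.0005
```

View pics/d4.png

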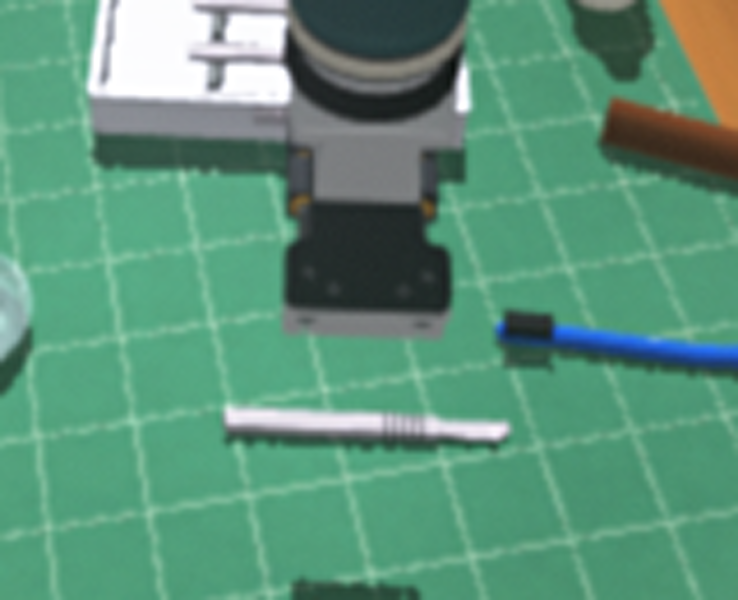

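View pics/d4t.png

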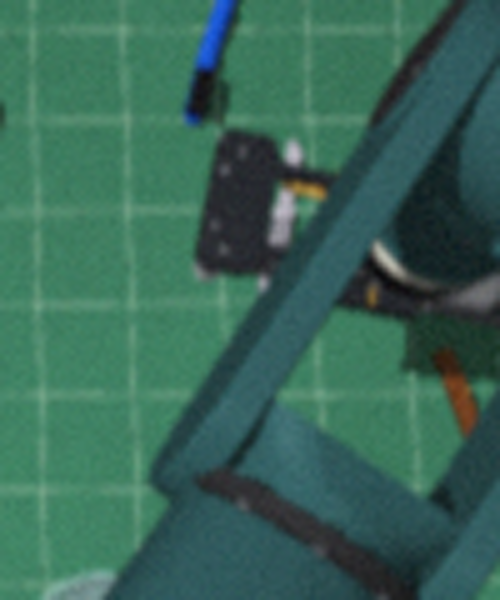

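```bash
python3 - <<'E'
from h import *
from scipy.spatial.transform import Rotation as Ro
tcp=np.array([.529,-.3001,.1103]); R=Ro.from_euler('xyz',[3.1323,.0037,1.347])
pts={'tcp':(0,0,0),'fingR':(.0125,.008,0),'fingL':(-.0125,.008,0),'b--':(-.0885,-.0375,-.097),'b-+':(-.0885,.0375,-.097),'b++':(.0885,.0375,-.097),'b+-':(.0885,-.0375,-.097)}
for n,f,off,sc,out in(('side','side4',(210,190),4.6125,'e4'),('top','top4',(300,120),5,'e4t')):
    im,K,T=load(f)
    for fn in([f]):
        b=cv2.imread(f'pics/d4{"t" if n=="top" else ""}.png')
        for k,p in pts.items():
            w=tcp+R.apply(p); q=(proj(K,T,w)+.5-off)*sc; print(n,k,w.round(3),q.round())
            cv2.circle(b,tuple(int(v) for v in q),4,(0,0,255),-1); cv2.putText(b,k,tuple(int(v) for v in q),0,.4,(0,255,255))
        cv2.imwrite(f'pics/{out}.png',b)
E
```

```text
side tcp [ 0.529 -0.3    0.11 ] [346. 326.]
side fingR [ 0.54 -0.29  0.11] [361. 305.]
side fingL [ 0.534 -0.314  0.11 ] [362. 348.]
side b-- [ 0.472 -0.378  0.207] [273. 380.]
side b-+ [ 0.545 -0.394  0.208] [447. 386.]
side b++ [ 0.584 -0.222  0.207] [429.  73.]
side b+- [ 0.511 -0.205  0.207] [280.  69.]
top tcp [ 0.529 -0.3    0.11 ] [315. 275.]
top fingR [ 0.54 -0.29  0.11] [295. 256.]
top fingL [ 0.534 -0.314  0.11 ] [340. 265.]
top b-- [ 0.472 -0.378  0.207] [523. 359.]
top b-+ [ 0.545 -0.394  0.208] [549. 213.]
top b++ [ 0.584 -0.222  0.207] [202. 140.]
top b+- [ 0.511 -0.205  0.207] [174. 285.]
```

View pics/e4.png

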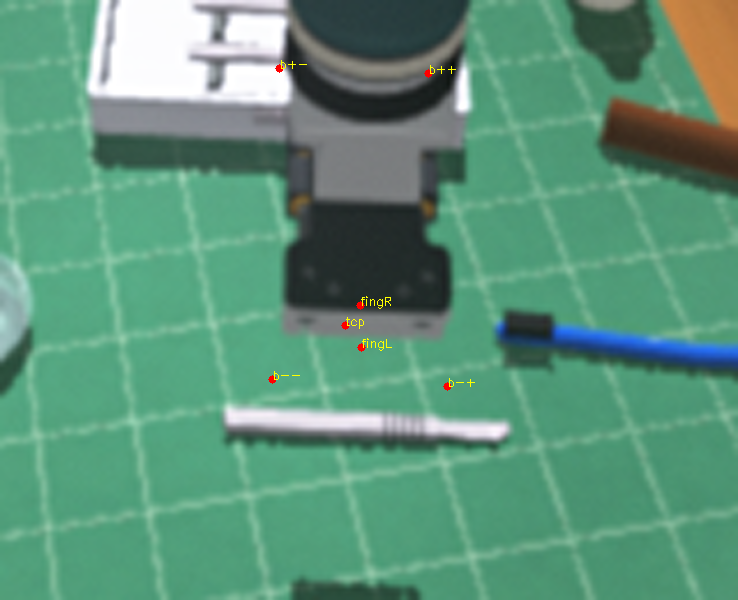

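View pics/e4t.png

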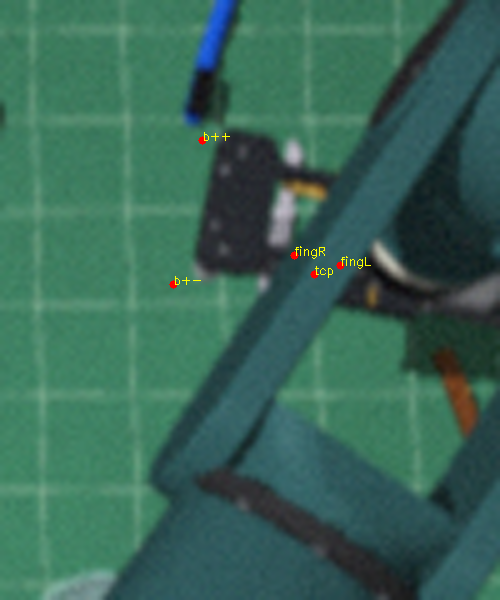

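```bash
python3 - <<'E'
from h import *
from scipy.spatial.transform import Rotation as Ro
tcp=np.array([.5283,-.2935,.1032]); R=Ro.from_euler('xyz',[3.1401,0,1.3494])
pts={'tcp':(0,0,0)}
for a in(-.0234,-.036):
    for b in(-.008,.008): pts[f'{a}{b}']=(a,b,0)
b0=load('side1')[0][210:300,250:350]; b=cv2.resize(b0[:,:,::-1],None,fx=6.6,fy=6.6,interpolation=cv2.INTER_CUBIC)
im,K,T=load('side1')
for k,p in pts.items():
    q=(proj(K,T,tcp+R.apply(p))+.5-[250,210])*6.6; print(k,q.round()); cv2.circle(b,tuple(int(v) for v in q),3,(0,0,255),-1)
cv2.imwrite('pics/e1.png',b)
E
```

```text
tcp [223. 329.]
-0.0234-0.008 [201. 385.]
-0.02340.008 [246. 387.]
-0.036-0.008 [201. 417.]
-0.0360.008 [247. 419.]
```

View pics/e1.png

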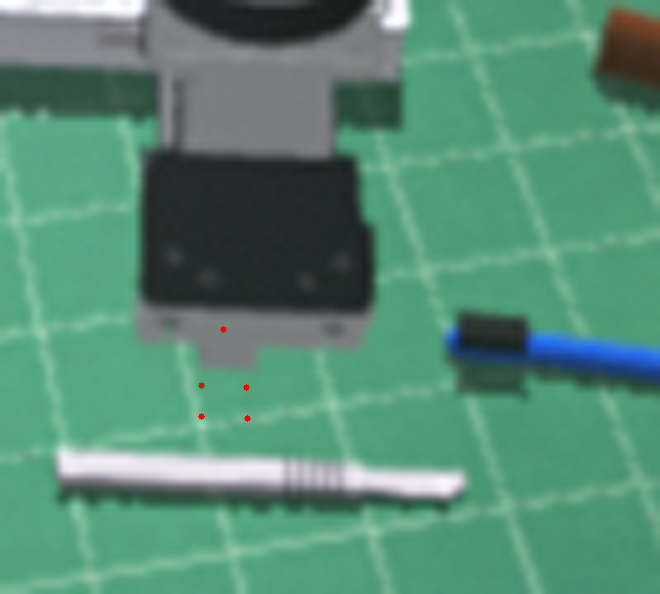

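```bash
python3 - <<'E'
from h import *
from scipy.spatial.transform import Rotation as Ro
tcp=np.array([.157,.5266,.1809]); R=Ro.from_euler('xyz',[-3.1414,.002,1.281])
pts={'tcp':(0,0,0)}
for s in(-1,1):
    for b in(-.008,.008): pts[f'fi{s}{b}']=(s*.047,b,0); pts[f'fo{s}{b}']=(s*.0595,b,0)
    for b in(-.0375,.0375): pts[f'B{s}{b}']=(s*.0885,b,-.097)
im,K,T=load('top0')
b=cv2.resize(im[284:384,0:110,::-1],None,fx=6,fy=6,interpolation=cv2.INTER_CUBIC)
for k,p in pts.items():
    q=(proj(K,T,tcp+R.apply(p))+.5-[0,284])*6; print(k,q.round()); cv2.circle(b,tuple(int(v) for v in q),3,(0,0,255) if k[0]!='B' else (255,0,255),-1)
cv2.imwrite('pics/e0.png',b)
E
```

```text
tcp [243. 243.]
fi-1-0.008 [346. 295.]
fo-1-0.008 [375. 303.]
fi-10.008 [358. 256.]
fo-10.008 [387. 265.]
B-1-0.0375 [311. 460.]
B-10.0375 [376. 261.]
fi1-0.008 [128. 230.]
fo1-0.008 [ 99. 222.]
fi10.008 [141. 192.]
fo10.008 [112. 183.]
B1-0.0375 [-138.  326.]
B10.0375 [-71. 128.]
```

View pics/e0.png

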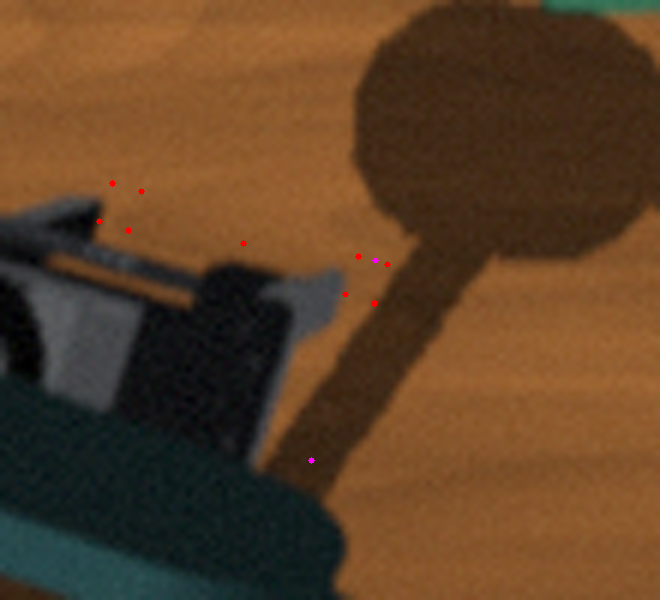

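```bash
python3 - <<'E'
from h import *
im,K,T=load('top0')
a=cv2.resize(im[310:350,0:70,::-1],None,fx=11,fy=11,interpolation=cv2.INTER_CUBIC)
a=np.clip(a.astype(float)*1.8,0,255).astype(np.uint8)
cv2.imwrite('pics/f0.png',a)
b=cv2.resize(load('side2')[0][250:300,255:315,::-1],None,fx=10,fy=10,interpolation=cv2.INTER_CUBIC)
b=np.clip(b.astype(float)*1.8,0,255).astype(np.uint8)
cv2.imwrite('pics/f2.png',b)
E
```

```text
(no output)
```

View pics/f0.png

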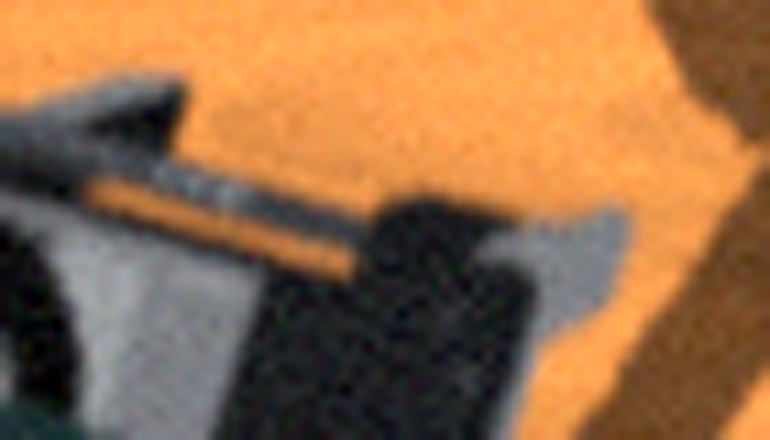

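View pics/f2.png

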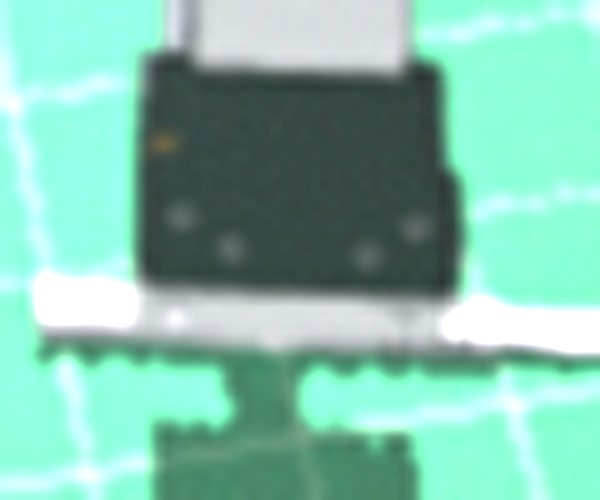

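The fingers closed on nothing (width 0.5 mm) and the scalpel's pixels did not change. The overlays show the real fingertips offset from the reported TCP by several pixels. I'll turn the tool 90° over clear mat, so that the side camera sees the fingers, and measure the offset before trying again.

servo_tool(targets="1 0.15 -0.03 0 0 0 0.04;1 0.3 -0.07 0 0 0 0.08;1 0.39 -0.09 0 0 0 0.12;1 0.39 -0.09 0 0 0 0.2;1 0.39 -0.09 0 0 0 0.28;1 0.39 -0.09 0 0 0 0.36;1 0.39 -0.09 0 0 0 0.44;1 0.39 -0.09 0 0 0 0.5;1 0.39 -0.09 0 0 0 0.5;1 0.39 -0.09 0 0 0 0.5;1 0.39 -0.09 0 0 0 0.5;1 0.39 -0.09 0 0 0 0.5")

```text
time: 5.7
tool_pos: [0.5244, -0.1974, 0.1015]
ee_rot: [-3.14, 0.006, -0.159]
wrist_force: [0.4, 1.0, -0.3]
width: 0.0769
```

servo_tool(targets="1 0 0 0 0 0 0.08;1 0 0 0 0 0 0.08;1 0 0 0 0 0 0.08;1 0 0 0 0 0 0.08")

```text
time: 6.03
tool_pos: [0.5248, -0.1977, 0.1024]
ee_rot: [-3.141, 0.004, -0.401]
wrist_force: [0.1, -0.5, -0.2]
width: 0.0936
```

```bash
python3 d.py .53 -.2 .11 -.224; python3 - <<'E'
from h import *
from scipy.spatial.transform import Rotation as Ro
o=get_obs(); tcp=np.array(o['tool_pos']); R=Ro.from_euler('xyz',o['ee_rot'])
pts={'tcp':(0,0,0)}
for s in(-1,1):
    for b in(-.008,.008): pts[f'fi{s}{b}']=(s*.047,b,0); pts[f'fo{s}{b}']=(s*.0595,b,0)
    for b in(-.0375,.0375): pts[f'B{s}{b}']=(s*.0885,b,-.097)
s=snap('side','side5'); im=s['image']; K=s['mtx'];T=s['world_from_camera']
b=cv2.resize(im[170:290,210:350,::-1],None,fx=5,fy=5,interpolation=cv2.INTER_CUBIC); cv2.imwrite('pics/g5r.png',b)
for k,p in pts.items():
    q=(proj(K,T,tcp+R.apply(p))+.5-[210,170])*5; print(k,q.round()); cv2.circle(b,tuple(int(v) for v in q),3,(0,0,255) if k[0]!='B' else (255,0,255),-1)
cv2.imwrite('pics/g5.png',b)
s=snap('top','top5'); im=s['image']; K=s['mtx'];T=s['world_from_camera']
b=cv2.resize(im[120:220,270:390,::-1],None,fx=5,fy=5,interpolation=cv2.INTER_CUBIC)
for k,p in pts.items():
    q=(proj(K,T,tcp+R.apply(p))+.5-[270,120])*5; print(k,q.round()); cv2.circle(b,tuple(int(v) for v in q),3,(0,0,255) if k[0]!='B' else (255,0,255),-1)
cv2.imwrite('pics/g5t.png',b)
E
```

```text
t 6.03 tcp [ 0.5248 -0.1977  0.1024] rpy [-3.1413  0.0044 -0.4012] F [ 0.06 -0.54 -0.15] w 0.0936
shift [ 0.0226  0.0005 -0.0303] turn [-0.0002  0.0014 -0.0564]
tcp [320. 292.]
fi-1-0.008 [234. 263.]
fo-1-0.008 [211. 259.]
fi-10.008 [227. 287.]
fo-10.008 [204. 283.]
B-1-0.0375 [167.  82.]
B-10.0375 [128. 196.]
fi1-0.008 [413. 296.]
fo1-0.008 [437. 301.]
fi10.008 [408. 321.]
fo10.008 [432. 326.]
B1-0.0375 [524. 143.]
B10.0375 [506. 265.]
tcp [274. 287.]
fi-1-0.008 [230. 360.]
fo-1-0.008 [221. 381.]
fi-10.008 [257. 371.]
fo-10.008 [249. 392.]
B-1-0.0375 [172. 393.]
B-10.0375 [312. 450.]
fi1-0.008 [292. 203.]
fo1-0.008 [300. 182.]
fi10.008 [319. 214.]
fo10.008 [327. 193.]
B1-0.0375 [300.  72.]
B10.0375 [438. 128.]
```

View pics/g5.png

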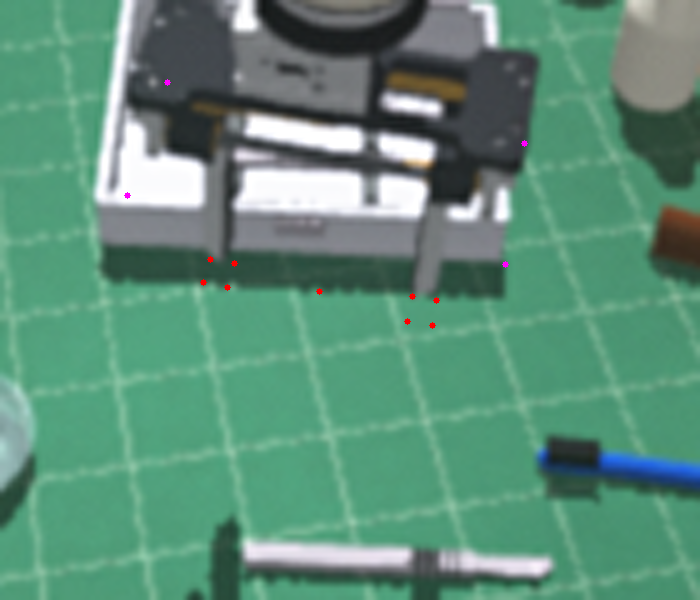

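View pics/g5t.png

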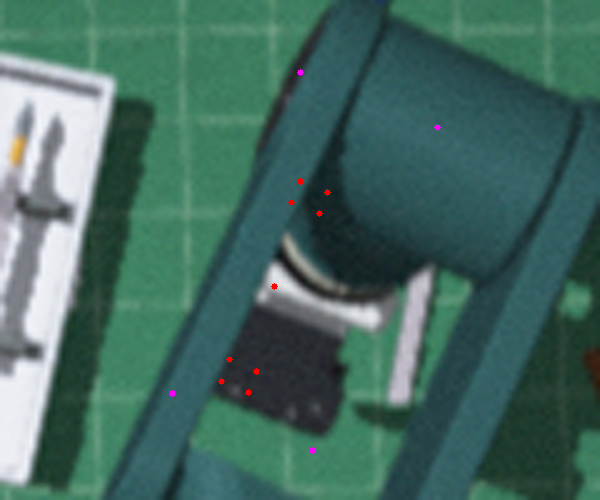

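servo_tool(targets="1 0 0 0.1 0 0 -0.05;1 0 0 0.2 0 0 -0.05;1 0 0 0.3 0 0 -0.05;1 0 0 0.36 0 0 -0.05;1 0 0 0.36 0 0 -0.05;1 0 0 0.36 0 0 -0.05")

```text
time: 6.63
tool_pos: [0.5252, -0.1979, 0.0138]
ee_rot: [-3.141, 0.003, -0.246]
wrist_force: [-0.1, 1.0, 0.1]
width: 0.0939
```

```bash
cat > ov.py <<'E'
import sys
from h import *
from scipy.spatial.transform import Rotation as Ro
tag=sys.argv[1]
o=get_obs(); tcp=np.array(o['tool_pos']); R=Ro.from_euler('xyz',o['ee_rot']); w=o['width']/2
print(tcp.round(4),np.round(o['ee_rot'],4),w,np.round(o['wrist_force'],1),round(o['time'],2))
s=snap('side','side'+tag); im=s['image']; K=s['mtx'];T=s['world_from_camera']
c=proj(K,T,tcp); u,v=int(c[0])-60,int(c[1])-60
b=cv2.resize(im[v:v+110,u:u+120,::-1],None,fx=5.4,fy=5.4,interpolation=cv2.INTER_CUBIC); cv2.imwrite(f'pics/g{tag}r.png',b); print('off',u,v)
for s in(-1,1):
  for bb in(-.008,.008):
    for a in(w,w+.0125):
      q=(proj(K,T,tcp+R.apply([s*a,bb,0]))+.5-[u,v])*5.4; cv2.circle(b,tuple(int(x) for x in q),3,(0,0,255),-1)
cv2.imwrite(f'pics/g{tag}.png',b)
E
python3 ov.py 6
```

```text
[ 0.5252 -0.1979  0.0138] [-3.1409e+00  2.7000e-03 -2.4620e-01] 0.04693764254233214 [-0.1  1.   0.1] 6.63
off 212 187
```

View pics/g6.png

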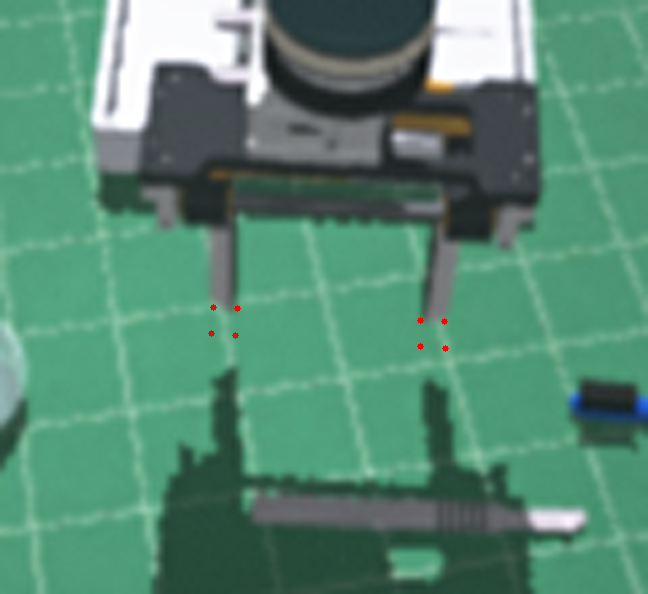

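The side view shows it clearly. The finger tips (crop 225,307 and 433,320) are well above the mat, with their shadows starting at (228,370) and (432,382), while the reported z is 0.014. I'll probe downward carefully over clear mat to find the true height.

servo_tool(targets="1 0 0 0.03 0 0 0;1 0 0 0.06 0 0 0;1 0 0 0.06 0 0 0;1 0 0 0.06 0 0 0")

```text
time: 7.02
tool_pos: [0.5259, -0.1982, -0.0003]
ee_rot: [-3.141, 0.001, -0.247]
wrist_force: [0.3, -0.0, 1.4]
width: 0.094
```

```bash
python3 ov.py 7
```

```text
[ 5.259e-01 -1.982e-01 -3.000e-04] [-3.1414e+00  6.0000e-04 -2.4710e-01] 0.04701525376421715 [ 0.3 -0.   1.4] 7.02
off 212 190
```

View pics/g7.png

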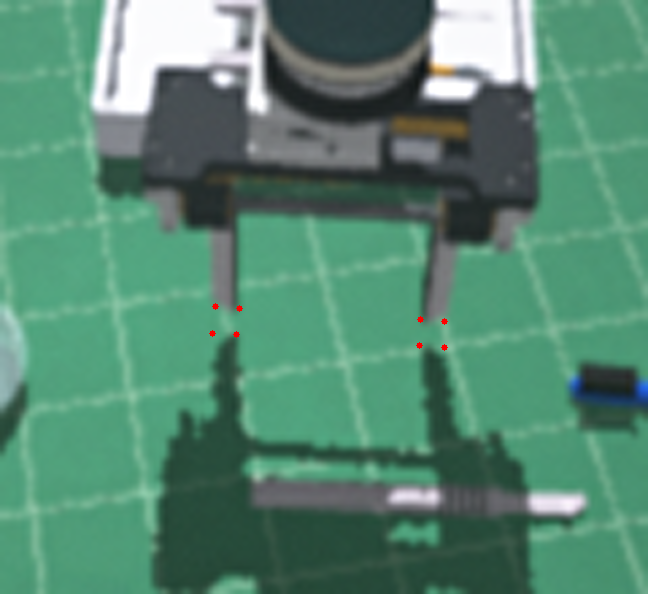

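servo_tool(targets="1 0 0 0.01 0 0 0;1 0 0 0.02 0 0 0;1 0 0 0.028 0 0 0;1 0 0 0.028 0 0 0")

```text
time: 7.4
tool_pos: [0.5257, -0.1981, -0.0076]
ee_rot: [-3.141, 0.001, -0.247]
wrist_force: [-1.1, 0.1, -0.5]
width: 0.0936
```

```bash
python3 ov.py 8
```

```text
[ 0.5257 -0.1981 -0.0076] [-3.1413e+00  1.0000e-03 -2.4720e-01] 0.046816095985849904 [-1.1  0.1 -0.5] 7.4
off 212 191
```

View pics/g8.png

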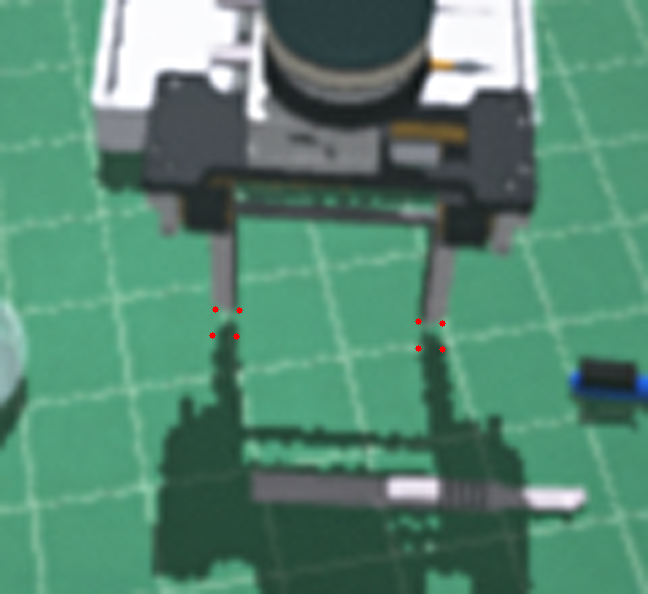

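servo_tool(targets="1 0 0 0.008 0 0 0;1 0 0 0.016 0 0 0;1 0 0 0.016 0 0 0")

```text
time: 7.7
tool_pos: [0.5258, -0.1981, -0.0116]
ee_rot: [-3.141, 0.001, -0.247]
wrist_force: [0.1, -0.1, -0.5]
width: 0.094
```

servo_tool(targets="1 0 0 0.004 0 0 0;1 0 0 0.008 0 0 0;1 0 0 0.008 0 0 0")

```text
time: 7.95
tool_pos: [0.526, -0.1982, -0.0133]
ee_rot: [-3.141, 0.0, -0.247]
wrist_force: [-0.1, 0.1, -0.6]
width: 0.0941
```

```bash
python3 ov.py 9
```

```text
[ 0.526  -0.1982 -0.0133] [-3.1414e+00  3.0000e-04 -2.4730e-01] 0.047056934419544644 [-0.1  0.1 -0.6] 7.95
off 212 192
```

View pics/g9.png

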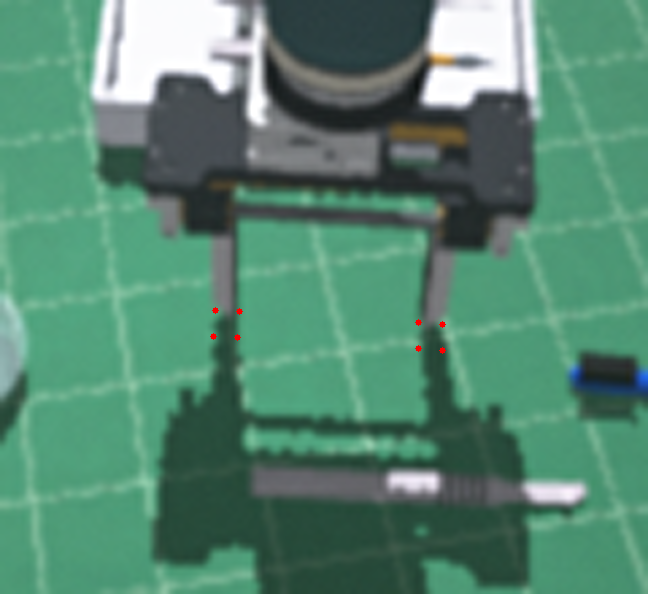

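servo_tool(targets="1 0 0 0.004 0 0 0;1 0 0 0.006 0 0 0")

```text
time: 8.17
tool_pos: [0.5261, -0.1983, -0.0146]
ee_rot: [-3.142, -0.0, -0.247]
wrist_force: [0.0, 0.2, -0.1]
width: 0.0941
```

servo_tool(targets="1 0 0 0.004 0 0 0;1 0 0 0.006 0 0 0")

```text
time: 8.33
tool_pos: [0.5261, -0.1983, -0.0162]
ee_rot: [-3.142, 0.0, -0.247]
wrist_force: [-0.3, -0.5, 0.1]
width: 0.0943
```

servo_tool(targets="1 0 0 0.004 0 0 0;1 0 0 0.004 0 0 0")

```text
time: 8.5
tool_pos: [0.5259, -0.1982, -0.0173]
ee_rot: [-3.141, 0.0, -0.247]
wrist_force: [1.1, 0.4, 0.8]
width: 0.0944
```

servo_tool(targets="1 0 0 0.004 0 0 0;1 0 0 0.004 0 0 0")

```text
time: 8.67
tool_pos: [0.526, -0.1982, -0.0182]
ee_rot: [-3.141, 0.0, -0.247]
wrist_force: [-1.2, 0.1, 0.5]
width: 0.0939
```

```bash
python3 ov.py 10
```

```text
[ 0.526  -0.1982 -0.0182] [-3.1414e+00  3.0000e-04 -2.4720e-01] 0.04693178352612026 [-1.2  0.1  0.5] 8.67
off 212 193
```

View pics/g10.png

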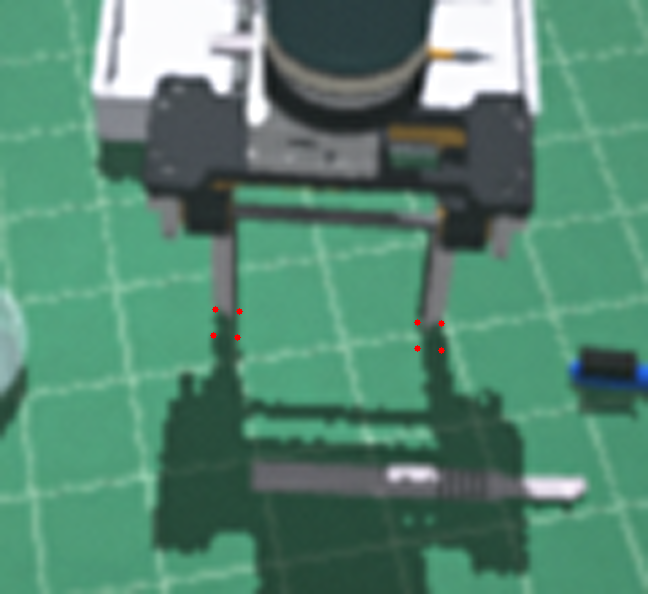

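servo_tool(targets="1 0 0 0.004 0 0 0;1 0 0 0.004 0 0 0")

```text
time: 8.88
tool_pos: [0.526, -0.1983, -0.0192]
ee_rot: [-3.141, 0.0, -0.247]
wrist_force: [-0.3, -0.1, -1.4]
width: 0.0943
```

servo_tool(targets="1 0 0 0.004 0 0 0;1 0 0 0.004 0 0 0")

```text
time: 9.05
tool_pos: [0.526, -0.1982, -0.0203]
ee_rot: [-3.141, 0.0, -0.247]
wrist_force: [0.4, -0.9, -0.5]
width: 0.0942
```

servo_tool(targets="1 0 0 0.004 0 0 0;1 0 0 0.004 0 0 0")

```text
time: 9.22
tool_pos: [0.526, -0.1982, -0.0212]
ee_rot: [-3.141, 0.0, -0.247]
wrist_force: [0.3, -0.2, -0.0]
width: 0.0938
```

servo_tool(targets="1 0 0 0.004 0 0 0;1 0 0 0.004 0 0 0")

```text
time: 9.38
tool_pos: [0.526, -0.1982, -0.0222]
ee_rot: [-3.141, 0.0, -0.247]
wrist_force: [-0.5, -0.3, -0.7]
width: 0.0941
```

servo_tool(targets="1 0 0 0.004 0 0 0;1 0 0 0.004 0 0 0")

```text
time: 9.55
tool_pos: [0.5261, -0.1983, -0.0231]
ee_rot: [-3.141, -0.0, -0.247]
wrist_force: [-0.3, -0.3, 0.3]
width: 0.0939
```

servo_tool(targets="1 0 0 0.004 0 0 0;1 0 0 0.004 0 0 0")

```text
time: 9.72
tool_pos: [0.5262, -0.1983, -0.0232]
ee_rot: [-3.142, -0.0, -0.247]
wrist_force: [-1.3, 0.6, 3.7]
width: 0.094
```

Contact came at reported z = -0.0232 with 3.7 N, so true tip z = reported z + 0.023. Now the lateral check, with the tips at known height.

```bash
python3 ov.py 11; python3 - <<'E'
from h import *
from scipy.spatial.transform import Rotation as Ro
o=get_obs(); tcp=np.array(o['tool_pos'])+[0,0,.0232]; R=Ro.from_euler('xyz',o['ee_rot']);w=o['width']/2
im,K,T=load('side11')
b=cv2.resize(im[225:275,235:310,::-1],None,fx=10,fy=10,interpolation=cv2.INTER_CUBIC)
for s in(-1,1):
  for bb in(-.008,.008):
    for a in(w,w+.0125):
      q=(proj(K,T,tcp+R.apply([s*a,bb,0]))+.5-[235,225])*10; print(q.round()); cv2.circle(b,tuple(int(x) for x in q),3,(0,0,255),-1)
cv2.imwrite('pics/h11.png',b)
E
```

```text
[ 0.5262 -0.1983 -0.0232] [-3.1416e+00 -2.0000e-04 -2.4720e-01] 0.047004217970521525 [-1.3  0.6  3.7] 9.72
off 212 194
[214. 221.]
[170. 218.]
[210. 269.]
[165. 267.]
[549. 241.]
[594. 244.]
[549. 290.]
[594. 293.]
```

View pics/h11.png

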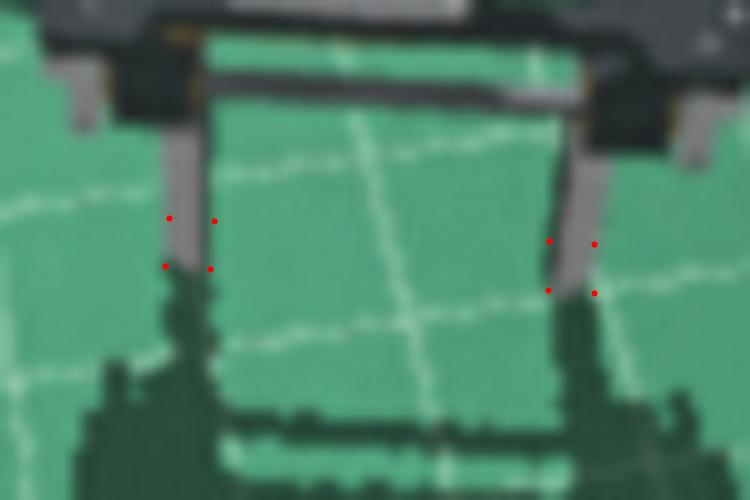

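servo_tool(targets="1 0 0 -0.2 0 0 0;1 0 0 -0.4 0 0 0;0.5 0.03 0.1 -0.4 0 0 -0.04;0.5 0.06 0.2 -0.4 0 0 -0.08;0.5 0.097 0.3 -0.4 0 0 -0.12;0.5 0.097 0.384 -0.4 0 0 -0.16;0.5 0.097 0.384 -0.4 0 0 -0.24;0.5 0.097 0.384 -0.4 0 0 -0.3;0.5 0.097 0.384 -0.4 0 0 -0.34;0.5 0.097 0.384 -0.4 0 0 -0.38;0.5 0.097 0.384 -0.4 0 0 -0.42;0.5 0.097 0.384 -0.4 0 0 -0.45")

```text
time: 10.77
tool_pos: [0.526, -0.2973, 0.0754]
ee_rot: [-3.141, -0.0, 1.009]
wrist_force: [0.2, -0.6, -0.9]
width: 0.047
```

```bash
python3 d.py .526 -.297 .04 1.347
```

```text
t 10.77 tcp [ 0.526  -0.2973  0.0754] rpy [-3.1412e+00 -2.0000e-04  1.0088e+00] F [ 0.2  -0.56 -0.88] w 0.047
shift [ 0.001  -0.0008  0.1415] turn [-1.000e-04 -1.000e-04 -1.076e-01]
```

servo_tool(targets="0.5 0 0 0 0 0 -0.04;0.5 0 0 0.05 0 0 -0.08;0.5 0 0 0.1 0 0 -0.107;0.5 0 0 0.14 0 0 -0.107;0.5 0 0 0.14 0 0 -0.107;0.5 0 0 0.14 0 0 -0.107")

```text
time: 11.27
tool_pos: [0.5255, -0.2969, 0.0399]
ee_rot: [-3.14, -0.001, 1.337]
wrist_force: [-0.1, -0.4, 0.1]
width: 0.0467
```

```bash
python3 d.py .526 -.297 -.02 1.347
```

```text
t 11.27 tcp [ 0.5255 -0.2969  0.0399] rpy [-3.1396e+00 -9.0000e-04  1.3370e+00] F [-0.09 -0.4   0.07] w 0.0467
shift [-2.000e-04  2.400e-03  2.394e-01] turn [-0.0006 -0.0003 -0.0032]
```

servo_tool(targets="0.5 0 0.002 0.08 0 0 0;0.5 0 0.002 0.16 0 0 0;0.5 0 0.002 0.22 0 0 0;0.5 0 0.002 0.238 0 0 0;0.5 0 0.002 0.238 0 0 0;0.3 0 0.002 0.238 0 0 0;0 0 0.002 0.238 0 0 0;0 0 0.002 0.238 0 0 0;0 0 0.002 0.238 0 0 0;0 0 0.002 0.238 0 0 0;0 0 0.002 0.238 0 0 0;0 0 0.002 0.238 0 0 0")

```text
time: 12.27
tool_pos: [0.5269, -0.2977, -0.018]
ee_rot: [3.141, 0.0, 1.339]
wrist_force: [0.4, 0.6, 1.1]
width: 0.0105
```

```bash
python3 d.py; python3 ov.py 12
```

```text
t 12.27 tcp [ 0.5269 -0.2977 -0.018 ] rpy [3.1408e+00 3.0000e-04 1.3389e+00] F [0.38 0.6  1.14] w 0.0105
[ 0.5269 -0.2977 -0.018 ] [3.1408e+00 3.0000e-04 1.3389e+00] 0.005235348344332047 [0.4 0.6 1.1] 12.27
off 220 225
```

View pics/g12r.png

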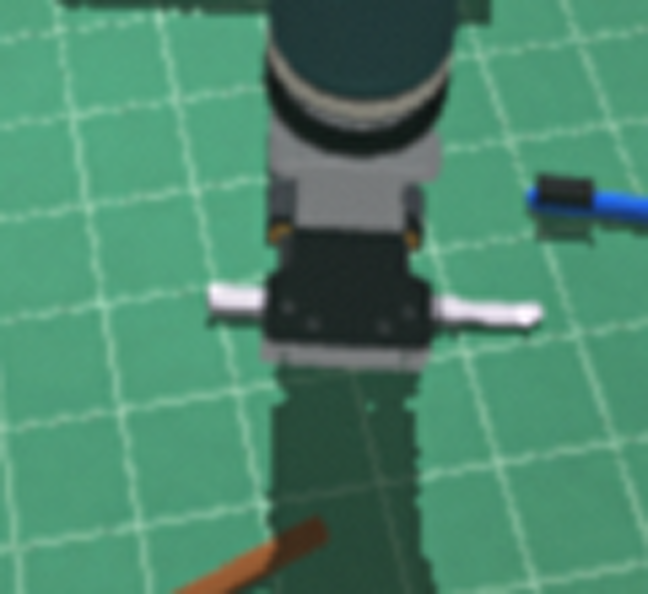

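servo_tool(targets="0 0 0 -0.02 0 0 0;0 0 0 -0.06 0 0 0;0 0 0 -0.12 0 0 0;0 0 0 -0.2 0 0 0;0 0 0 -0.3 0 0 0;0 0 0 -0.38 0 0 0;0 0 0 -0.42 0 0 0;0 0 0 -0.42 0 0 0;0 0 0 -0.42 0 0 0")

```text
time: 13.07
tool_pos: [0.5267, -0.2975, 0.0868]
ee_rot: [3.141, 0.0, 1.339]
wrist_force: [-0.2, -0.2, -0.1]
width: 0.0107
```

```bash
python3 d.py .5697 .0383 .08 1.343; python3 ov.py 13
```

```text
t 13.07 tcp [ 0.5267 -0.2975  0.0868] rpy [3.1408e+00 2.0000e-04 1.3388e+00] F [-0.17 -0.18 -0.1 ] w 0.0107
shift [ 1.3468 -0.1415  0.0267] turn [ 0.0003  0.0001 -0.0013]
[ 0.5267 -0.2975  0.0868] [3.1408e+00 2.0000e-04 1.3388e+00] 0.0053728342356701006 [-0.2 -0.2 -0.1] 13.07
off 222 204
```

View pics/g13r.png

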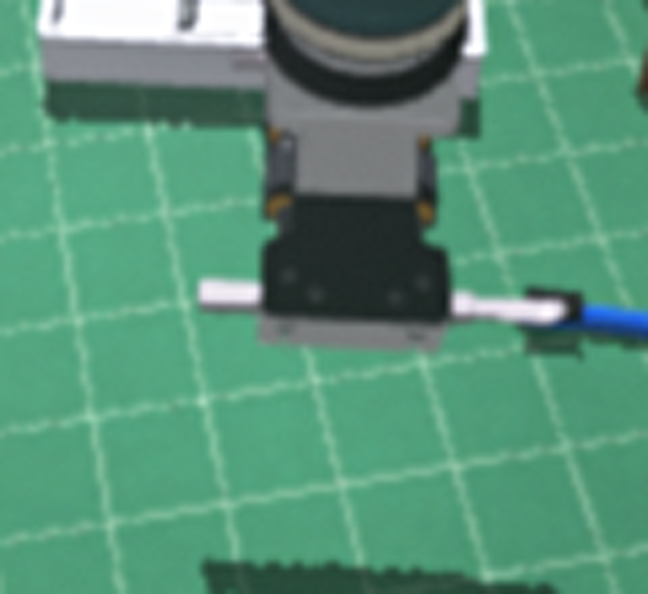

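```bash
python3 - <<'E'
from h import *
im,K,T=load('side13')
yaw=1.3388-np.pi/2; d=np.array([np.cos(yaw),np.sin(yaw)]); o=np.array([.5267,-.2975])
for off in(-.003,-.001,.001,.003):
    print(off,[ ((proj(K,T,np.r_[o+d*(off+t),.105+z])+.5-[222,204])*5.4).round(1) for t,z in((-.06,.005),(.1,.005))])
E
```

```text
-0.003 [array([189.8, 294.6]), array([556. , 312.7])]
-0.001 [array([194.3, 294.8]), array([560.6, 312.9])]
0.001 [array([198.9, 295. ]), array([565.3, 313.2])]
0.003 [array([203.4, 295.2]), array([569.9, 313.4])]
```

servo_tool(targets="0 0.03 0 0 0 0 0;0 0.08 -0.01 0 0 0 0;0 0.16 -0.02 0 0 0 0;0 0.26 -0.03 0 0 0 0;0 0.37 -0.04 0 0 0 0;0 0.48 -0.05 0 0 0 0;0 0.59 -0.06 0 0 0 0;0 0.7 -0.07 0 0 0 0;0 0.8 -0.08 0 0 0 0;0 0.89 -0.09 0 0 0 0;0 0.96 -0.1 0 0 0 0;0 1 -0.105 0 0 0 0")

```text
time: 14.12
tool_pos: [0.5575, -0.0447, 0.0853]
ee_rot: [-3.139, -0.001, 1.342]
wrist_force: [-0.5, -0.9, -0.2]
width: 0.01
```

servo_tool(targets="0 0.04 -0.004 0 0 0 0;0 0.1 -0.01 0 0 0 0;0 0.17 -0.018 0 0 0 0;0 0.24 -0.025 0 0 0 0;0 0.3 -0.032 0 0 0 0;0 0.335 -0.036 0 0 0 0;0 0.347 -0.037 0 0 0 0;0 0.347 -0.037 0 0 0 0;0 0.347 -0.037 0 0 0 0")

```text
time: 14.87
tool_pos: [0.5693, 0.0379, 0.0863]
ee_rot: [-3.141, 0.001, 1.338]
wrist_force: [-0.5, 0.6, -0.9]
width: 0.0103
```

```bash
python3 d.py .5697 .0383 .03 1.343; python3 ov.py 14; python3 - <<'E'
from h import *
im=snap('top','top14')['image']; cv2.imwrite('pics/g14t.png',cv2.resize(im[100:230,140:310,::-1],None,fx=4.4,fy=4.4,interpolation=cv2.INTER_CUBIC))
E
```

```text
t 14.87 tcp [0.5693 0.0379 0.0863] rpy [-3.1414e+00  6.0000e-04  1.3385e+00] F [-0.5   0.65 -0.9 ] w 0.0103
shift [0.0021 0.0011 0.2252] turn [-0.0001  0.0002 -0.0014]
[0.5693 0.0379 0.0863] [-3.1414e+00  6.0000e-04  1.3385e+00] 0.00514021520724541 [-0.5  0.6 -0.9] 14.87
off 211 108
```

View pics/g14r.png

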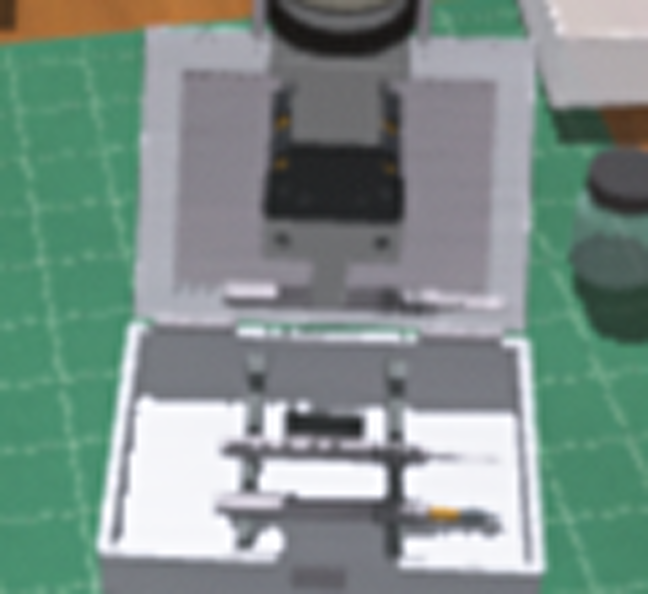

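View pics/g14t.png

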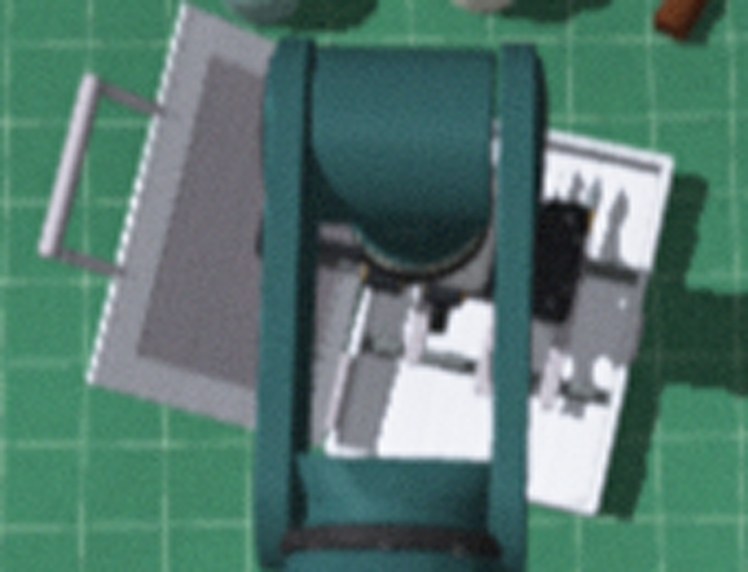

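```bash
python3 - <<'E'
from h import *
im,K,T=load('side0')
s=im[175:200,260:285].astype(int).sum(2)<150
n,l,st,ce=cv2.connectedComponentsWithStats(s.astype(np.uint8)); i=1+np.argmax(st[1:,4]); px=ce[i]+[260,175]
print(px,st[i],onz(K,T,*px,.007))
im,K,T=load('side14')
# scalpel observed ends
for q in((222,293),(503,302)):
    u=np.array(q)/5.4-.5+[211,108]; print(onz(K,T,*u,.109).round(4))
yaw=1.3385-np.pi/2; d=np.array([np.cos(yaw),np.sin(yaw)])
print('pred',[(np.array([.5693,.0379])+d*t).round(4) for t in(-.06,.1)])
# placed prediction top
im,K,T=load('top14')
for t in(-.06,.1): print('top placed', ((proj(K,T,np.r_[np.array([.5697,.0383])+d*t,.035])+.5-[140,100])*4.4).round(0))
E
```

```text
[270.48275862 186.34482759] [ 5 10 13  3 29] [0.5691818  0.03588308 0.007     ]
[0.5107 0.0525 0.109 ]
[0.6641 0.0177 0.109 ]
pred [array([0.5109, 0.0517]), array([0.6666, 0.0149])]
top placed [416. 379.]
top placed [470. 146.]
```

servo_tool(targets="0 0.002 0.001 0.05 0 0 0;0 0.002 0.001 0.12 0 0 0;0 0.002 0.001 0.19 0 0 0;0 0.002 0.001 0.225 0 0 0;0 0.002 0.001 0.225 0 0 0;0 0.002 0.001 0.225 0 0 0")

```text
time: 15.47
tool_pos: [0.5693, 0.0386, 0.0294]
ee_rot: [-3.14, 0.0, 1.338]
wrist_force: [-0.3, -0.0, 0.6]
width: 0.0104
```

```bash
python3 d.py .5697 .0383 .0095 1.343; python3 ov.py 15; python3 - <<'E'
from h import *
im=snap('top','top15')['image']; cv2.imwrite('pics/g15t.png',cv2.resize(im[130:210,200:300,::-1],None,fx=7,fy=7,interpolation=cv2.INTER_CUBIC))
E
```

```text
t 15.47 tcp [0.5693 0.0386 0.0294] rpy [-3.1400e+00  3.0000e-04  1.3384e+00] F [-0.33 -0.04  0.63] w 0.0104
shift [-0.0007  0.0021  0.0797] turn [-0.0005  0.0001 -0.0015]
[0.5693 0.0386 0.0294] [-3.1400e+00  3.0000e-04  1.3384e+00] 0.005178669360459895 [-0.3 -0.   0.6] 15.47
off 210 120
```

View pics/g15r.png

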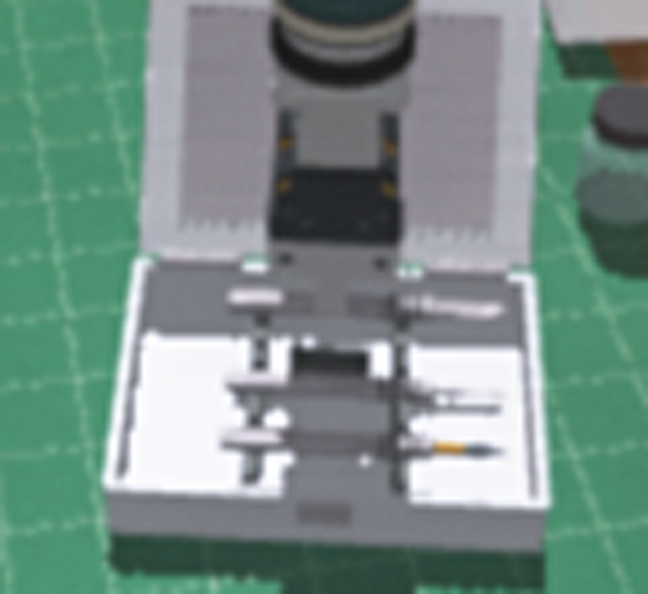

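View pics/g15t.png

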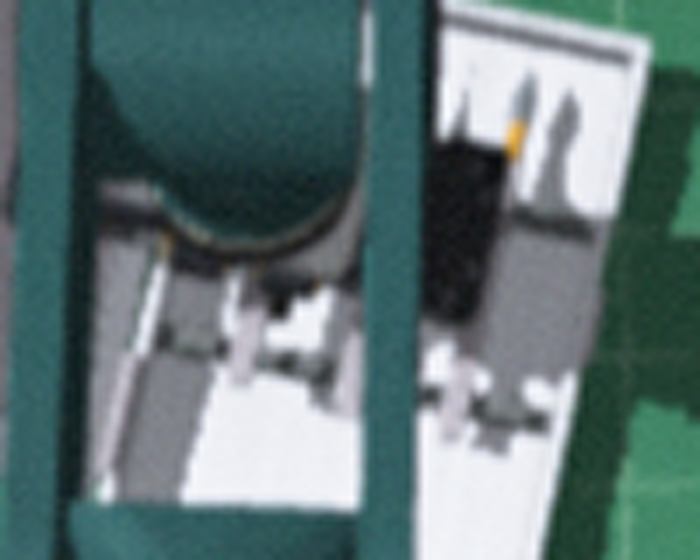

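servo_tool(targets="0 0 0.001 0.03 0 0 0;0 0 0.001 0.06 0 0 0;0 0 0.001 0.078 0 0 0;0 0 0.001 0.078 0 0 0;0 0 0.001 0.078 0 0 0")

```text
time: 15.98
tool_pos: [0.5695, 0.0389, 0.01]
ee_rot: [-3.14, 0.0, 1.339]
wrist_force: [0.1, -0.6, -0.4]
width: 0.0102
```

```bash
python3 d.py .5697 .0383 .008 1.343
```

```text
t 15.98 tcp [0.5695 0.0389 0.01  ] rpy [-3.1402e+00  2.0000e-04  1.3389e+00] F [ 0.13 -0.61 -0.36] w 0.0102
shift [-0.0021  0.0013  0.008 ] turn [-0.0004  0.0001 -0.0013]
```

Now the last millimetres, in small steps with the force checked.

servo_tool(targets="0 0 0 0.004 0 0 0;0 0 0 0.004 0 0 0;0 0 0 0.004 0 0 0")

```text
time: 16.23
tool_pos: [0.5703, 0.0389, 0.01]
ee_rot: [3.141, -0.0, 1.339]
wrist_force: [0.7, 0.0, -0.2]
width: 0.0104
```

servo_tool(targets="0 0 0 0.004 0 0 0;0 0 0 0.004 0 0 0;0 0 0 0.004 0 0 0")

```text
time: 16.48
tool_pos: [0.5701, 0.0388, 0.0088]
ee_rot: [3.141, -0.0, 1.339]
wrist_force: [0.9, -0.2, -0.6]
width: 0.0101
```

```bash
python3 d.py; python3 ov.py 16
```

```text
t 16.48 tcp [0.5701 0.0388 0.0088] rpy [ 3.1415e+00 -1.0000e-04  1.3389e+00] F [ 0.89 -0.16 -0.63] w 0.0101
[0.5701 0.0388 0.0088] [ 3.1415e+00 -1.0000e-04  1.3389e+00] 0.005053830626608383 [ 0.9 -0.2 -0.6] 16.48
off 210 125
```

View pics/g16r.png

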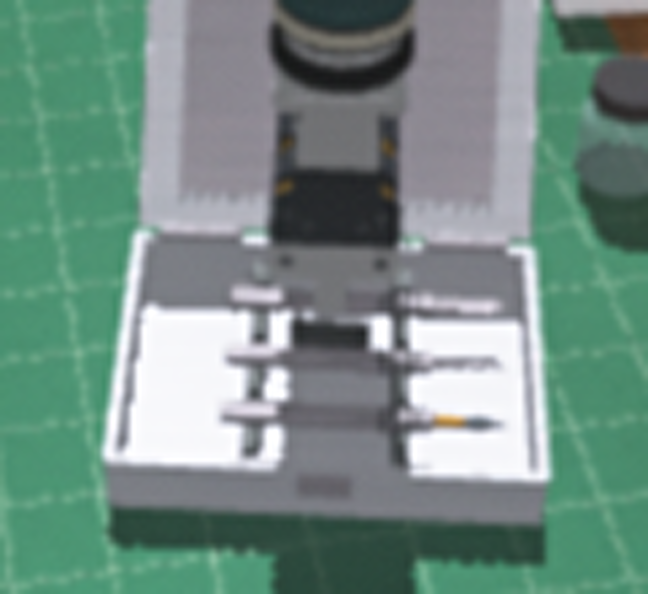

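servo_tool(targets="0 0 0 0.004 0 0 0;0 0 0 0.004 0 0 0;0 0 0 0.004 0 0 0")

```text
time: 16.78
tool_pos: [0.5703, 0.0389, 0.008]
ee_rot: [3.141, -0.0, 1.339]
wrist_force: [-1.0, -0.3, 0.3]
width: 0.0102
```

servo_tool(targets="0 0 0 0.004 0 0 0;0 0 0 0.004 0 0 0;0 0 0 0.004 0 0 0")

```text
time: 17.03
tool_pos: [0.5703, 0.0388, 0.008]
ee_rot: [3.141, -0.0, 1.339]
wrist_force: [-0.7, 0.0, 3.7]
width: 0.0102
```

Contact came at 0.008 with 3.7 N, as predicted. Releasing with a narrow opening and retreating.

servo_tool(targets="0.15 0 0 -0.002 0 0 0;0.25 0 0 -0.002 0 0 0;0.3 0 0 -0.002 0 0 0;0.3 0 0 -0.002 0 0 0;0.3 0 0 -0.06 0 0 0;0.3 0 0 -0.14 0 0 0;0.3 0 0 -0.25 0 0 0;0.3 0 0 -0.4 0 0 0;0.3 0 0 -0.55 0 0 0;0.3 0 0 -0.7 0 0 0;0.3 0 0 -0.75 0 0 0;0.3 0 0 -0.75 0 0 0")

```text
time: 18.03
tool_pos: [0.5725, 0.0388, 0.1992]
ee_rot: [3.132, -0.002, 1.339]
wrist_force: [0.7, 0.2, 0.2]
width: 0.0283
```

```bash
python3 d.py; python3 - <<'E'
from h import *
im=snap('side','side17')['image']; cv2.imwrite('pics/g17.png',cv2.resize(im[80:230,210:330,::-1],None,fx=4,fy=4,interpolation=cv2.INTER_CUBIC))
E
```

```text
t 18.03 tcp [0.5725 0.0388 0.1992] rpy [ 3.1324e+00 -2.0000e-03  1.3389e+00] F [0.69 0.17 0.22] w 0.0283
```

View pics/g17.png

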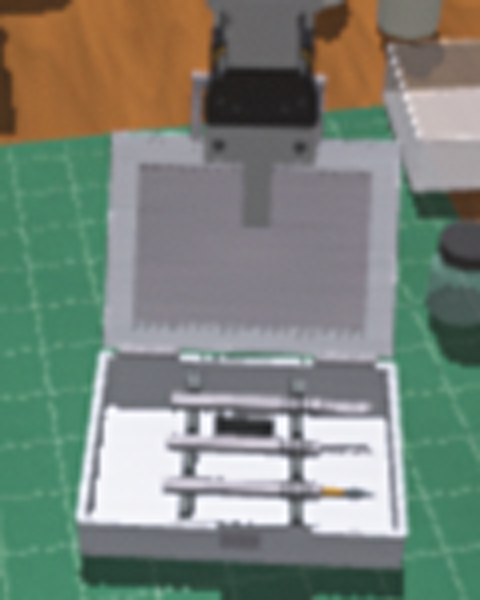

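The scalpel lies in the empty place across both rails, level and parallel to the probe and brush, with the blade the same way (crop tail 172,400; tip 370,405). Next is the bar: I'll triangulate its ends from both views.

```bash
python3 - <<'E'
from h import *
_,K,T=load('top0');_,K2,T2=load('side0')
def tri(a,b):
    o1,d1=ray(K,T,*a);o2,d2=ray(K2,T2,*b)
    A=np.stack([d1,-d2],1); s=np.linalg.lstsq(A,o2-o1,rcond=None)[0]; p,q=o1+d1*s[0],o2+d2*s[1]; return (p+q)/2,np.linalg.norm(p-q)
t=lambda x,y:(np.array([x,y])+.5)/5.3-.5+[150,110]
s=lambda x,y:(np.array([x,y])+.5)/4.4-.5+[225,90]
for a,b in(((56,41),(291,44)),((9,248),(146,41))):
    p,e=tri(t(*a),s(*b)); print(p.round(4),round(e,4))
E
python3 d.py .6176 .2442 .22 1.343
```

```text
[0.6716 0.2341 0.193 ] 0.0004
[0.5681 0.2553 0.1943] 0.0034
t 18.08 tcp [0.571  0.0388 0.1955] rpy [ 3.1382e+00 -8.0000e-04  1.3389e+00] F [-0.83 -0.19 -0.62] w 0.0278
shift [ 0.8425 -0.0069 -0.0974] turn [ 0.0011 -0.0002 -0.0013]
```

servo_tool(targets="0.4 0.02 0 -0.06 0 0 0;0.4 0.08 0 -0.14 0 0 0;0.4 0.18 0 -0.18 0 0 0;0.4 0.3 0 -0.18 0 0 0;0.4 0.42 0 -0.18 0 0 0;0.4 0.54 0 -0.18 0 0 0;0.4 0.65 0 -0.18 0 0 0;0.4 0.75 0 -0.18 0 0 0;0.4 0.82 0 -0.16 0 0 0;0.4 0.844 0 -0.14 0 0 -0.001;0.4 0.844 0 -0.14 0 0 -0.001;0.4 0.844 0 -0.14 0 0 -0.001")

```text
time: 19.08
tool_pos: [0.6179, 0.2432, 0.2268]
ee_rot: [-3.138, 0.003, 1.342]
wrist_force: [0.4, -0.1, 0.4]
width: 0.0374
```

```bash
python3 d.py .619 .2445 .155 1.343; python3 - <<'E'
from h import *
im=snap('side','side18')['image']; cv2.imwrite('pics/g18.png',cv2.resize(im[50:180,210:340,::-1],None,fx=4.6,fy=4.6,interpolation=cv2.INTER_CUBIC))
im=snap('top','top18')['image']; cv2.imwrite('pics/g18t.png',cv2.resize(im[90:190,130:240,::-1],None,fx=6,fy=6,interpolation=cv2.INTER_CUBIC))
E
```

```text
t 19.08 tcp [0.6179 0.2432 0.2268] rpy [-3.1382e+00  2.8000e-03  1.3416e+00] F [ 0.44 -0.13  0.38] w 0.0374
shift [0.007  0.0042 0.2872] turn [-0.0011  0.0009 -0.0005]
```

View pics/g18.png

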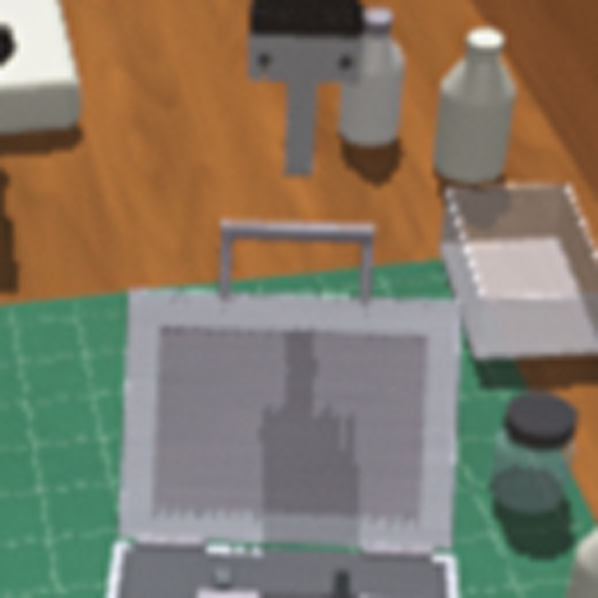

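View pics/g18t.png

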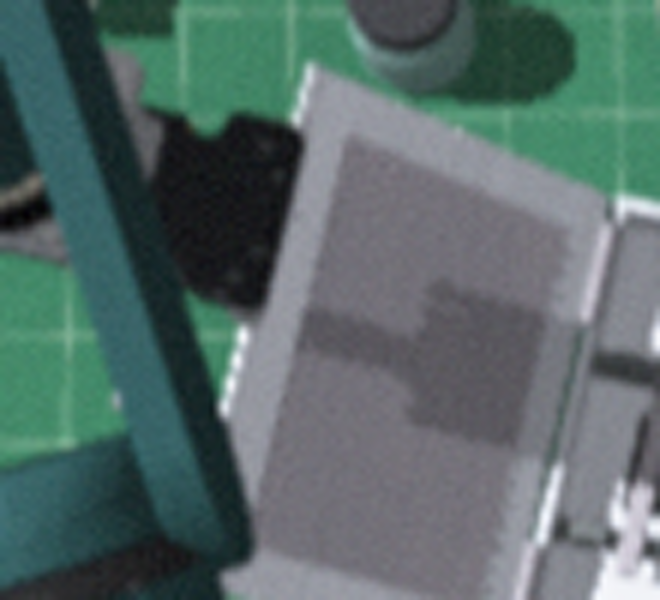

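```bash
python3 - <<'E'
from h import *
from scipy.spatial.transform import Rotation as Ro
im,K,T=load('side18')
R=Ro.from_euler('xyz',[-3.1382,.0028,1.3416])
for dz in(.0232,0):
    for a in(-.0187,-.0312): print(dz,a,((proj(K,T,np.array([.6179,.2432,.2268+dz])+R.apply([a,0,0]))+.5-[210,50])*4.6).round(1))
print('bar',((proj(K,T,[.619,.2445,.193])+.5-[210,50])*4.6).round(1))
E
```

```text
0.0232 -0.0187 [299.7 172.7]
0.0232 -0.0312 [299.4 182.6]
0 -0.0187 [298.3 203.1]
0 -0.0312 [298.  213.1]
bar [297.8 229.8]
```

servo_tool(targets="0.4 0.007 0.004 0.06 0 0 0;0.4 0.007 0.004 0.13 0 0 0;0.4 0.007 0.004 0.2 0 0 0;0.4 0.007 0.004 0.25 0 0 0;0.4 0.007 0.004 0.275 0 0 0;0.4 0.007 0.004 0.285 0 0 0;0.4 0.007 0.004 0.285 0 0 0;0.4 0.007 0.004 0.285 0 0 0")

```text
time: 19.85
tool_pos: [0.6204, 0.2455, 0.1592]
ee_rot: [3.14, -0.001, 1.342]
wrist_force: [0.2, -0.3, 0.0]
width: 0.0377
```

```bash
python3 d.py .619 .2445 .155 1.343; python3 - <<'E'
from h import *
im=snap('side','side19')['image']; cv2.imwrite('pics/g19.png',cv2.resize(im[60:150,230:330,::-1],None,fx=6,fy=6,interpolation=cv2.INTER_CUBIC))
E
```

```text
t 19.85 tcp [0.6204 0.2455 0.1592] rpy [ 3.1400e+00 -9.0000e-04  1.3417e+00] F [ 0.15 -0.26  0.  ] w 0.0377
shift [-0.0054 -0.0047  0.0169] turn [ 0.0005 -0.0003 -0.0004]
```

View pics/g19.png

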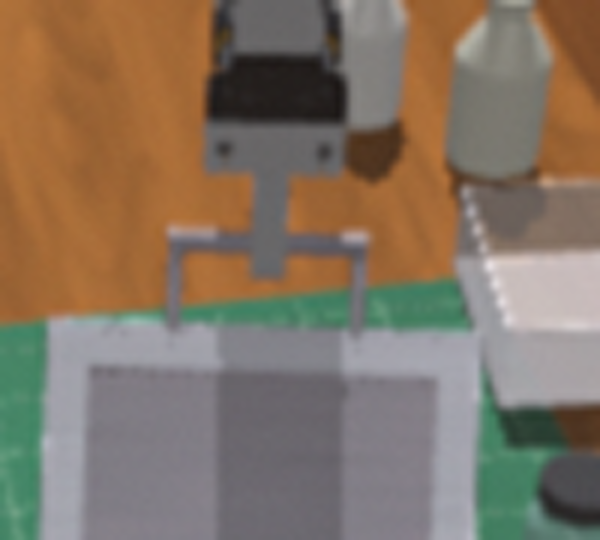

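servo_tool(targets="0.4 -0.003 0 0.01 0 0 0;0.4 -0.003 0 0.016 0 0 0;0.4 -0.003 0 0.016 0 0 0;0.3 -0.003 0 0.016 0 0 0;0.2 -0.003 0 0.016 0 0 0;0.1 -0.003 0 0.016 0 0 0;0 -0.003 0 0.016 0 0 0;0 -0.003 0 0.016 0 0 0;0 -0.003 0 0.016 0 0 0;0 -0.003 0 0.016 0 0 0")

```text
time: 20.73
tool_pos: [0.6195, 0.244, 0.154]
ee_rot: [-3.141, 0.002, 1.341]
wrist_force: [-1.0, -3.1, 0.1]
width: 0.0112
```

```bash
python3 d.py; python3 - <<'E'
from h import *
im=snap('side','side20')['image']; cv2.imwrite('pics/g20.png',cv2.resize(im[60:150,230:330,::-1],None,fx=6,fy=6,interpolation=cv2.INTER_CUBIC))
E
```

```text
t 20.73 tcp [0.6195 0.244  0.154 ] rpy [-3.1413e+00  1.6000e-03  1.3413e+00] F [-0.99 -3.11  0.13] w 0.0112
```

View pics/g20.png

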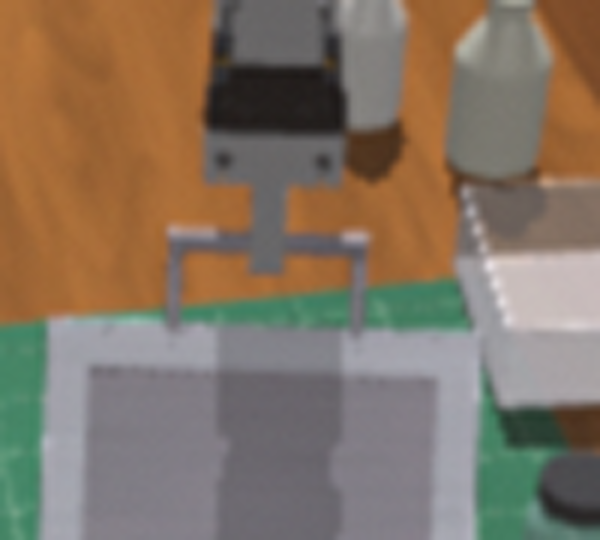

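```bash
python3 - <<'E'
import numpy as np
f=lambda a:np.array([-np.cos(a)*.9,-np.sin(a)*.9])
for A in([2.4]+[2.385,2.355,2.31,2.265,2.22,2.175,2.13,2.085,2.04,2.0,1.97,1.95],[1.95]+[1.935,1.905,1.865,1.82,1.775,1.73,1.69,1.655,1.63,1.612,1.602,1.598]):
    for a in A[1:]: print(a,(f(a)-f(A[0])).round(4))
E
```

```text
2.385 [-0.0092 -0.0099]
2.355 [-0.028  -0.0292]
2.31 [-0.0573 -0.0572]
2.265 [-0.0879 -0.0838]
2.22 [-0.1196 -0.109 ]
2.175 [-0.1524 -0.1327]
2.13 [-0.1862 -0.155 ]
2.085 [-0.221  -0.1757]
2.04 [-0.2567 -0.1948]
2.0 [-0.2891 -0.2105]
1.97 [-0.3138 -0.2213]
1.95 [-0.3305 -0.2281]
1.935 [-0.0126 -0.0049]
1.905 [-0.0379 -0.0141]
1.865 [-0.0722 -0.0253]
1.82 [-0.1112 -0.0361]
1.775 [-0.1507 -0.0452]
1.73 [-0.1905 -0.0526]
1.69 [-0.2261 -0.0575]
1.655 [-0.2575 -0.0607]
1.63 [-0.2799 -0.0624]
1.612 [-0.2961 -0.0632]
1.602 [-0.3051 -0.0635]
1.598 [-0.3087 -0.0636]
```

servo_tool(targets="0 -0.009 0 -0.01 0 0 0;0 -0.028 0 -0.029 0 0 0;0 -0.057 0 -0.057 0 0 0;0 -0.088 0 -0.084 0 0 0;0 -0.12 0 -0.109 0 0 0;0 -0.152 0 -0.133 0 0 0;0 -0.186 0 -0.155 0 0 0;0 -0.221 0 -0.176 0 0 0;0 -0.257 0 -0.195 0 0 0;0 -0.289 0 -0.21 0 0 0;0 -0.314 0 -0.221 0 0 0;0 -0.33 0 -0.228 0 0 0")

```text
time: 21.78
tool_pos: [0.6007, 0.1647, 0.2129]
ee_rot: [3.141, -0.002, 1.342]
wrist_force: [-3.0, 3.7, 3.3]
width: 0.011
```

```bash
python3 d.py; python3 - <<'E'
from h import *
im=snap('side','side21')['image']; cv2.imwrite('pics/g21.png',cv2.resize(im[40:220,200:340,::-1],None,fx=3.3,fy=3.3,interpolation=cv2.INTER_CUBIC))
E
python3 d.py
```

```text
t 21.78 tcp [0.6007 0.1647 0.2129] rpy [ 3.1406e+00 -2.4000e-03  1.3424e+00] F [-2.96  3.73  3.35] w 0.011
t 21.83 tcp [0.6006 0.1642 0.2131] rpy [ 3.1405e+00 -1.7000e-03  1.3419e+00] F [-2.89  3.23  3.43] w 0.0107
```

View pics/g21.png

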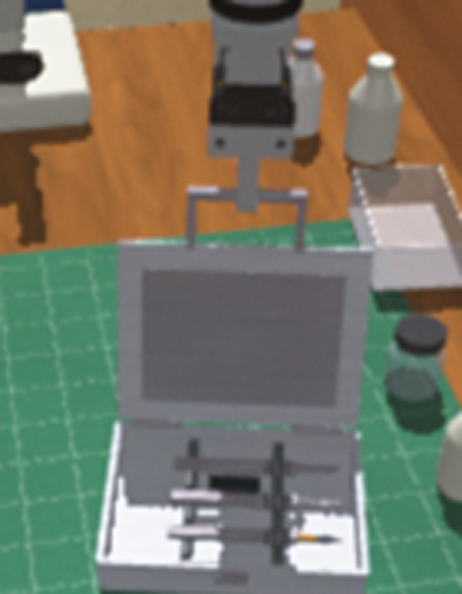

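servo_tool(targets="0 -0.013 0 -0.005 0 0 0;0 -0.038 0 -0.014 0 0 0;0 -0.072 0 -0.025 0 0 0;0 -0.111 0 -0.036 0 0 0;0 -0.15 0 -0.045 0 0 0;0 -0.19 0 -0.053 0 0 0;0 -0.226 0 -0.058 0 0 0;0 -0.257 0 -0.061 0 0 0;0 -0.28 0 -0.062 0 0 0;0 -0.296 0 -0.063 0 0 0;0 -0.305 0 -0.063 0 0 0;0 -0.309 0 -0.063 0 0 0")

```text
time: 22.83
tool_pos: [0.5825, 0.0883, 0.2271]
ee_rot: [-3.14, 0.001, 1.341]
wrist_force: [-4.6, 2.5, 4.6]
width: 0.011
```

```bash
python3 d.py; python3 - <<'E'
from h import *
im=snap('side','side22')['image']; cv2.imwrite('pics/g22.png',cv2.resize(im[40:220,200:340,::-1],None,fx=3.3,fy=3.3,interpolation=cv2.INTER_CUBIC))
im=snap('top','top22')['image']; cv2.imwrite('pics/g22t.png',cv2.resize(im[90:220,160:310,::-1],None,fx=4.6,fy=4.6,interpolation=cv2.INTER_CUBIC))
E
python3 d.py
```

```text
t 22.83 tcp [0.5825 0.0883 0.2271] rpy [-3.1401e+00  1.1000e-03  1.3412e+00] F [-4.65  2.55  4.59] w 0.011
t 22.93 tcp [0.5825 0.0883 0.2271] rpy [-3.1401e+00  1.3000e-03  1.3412e+00] F [-5.58  2.26  5.11] w 0.0108
```

View pics/g22.png

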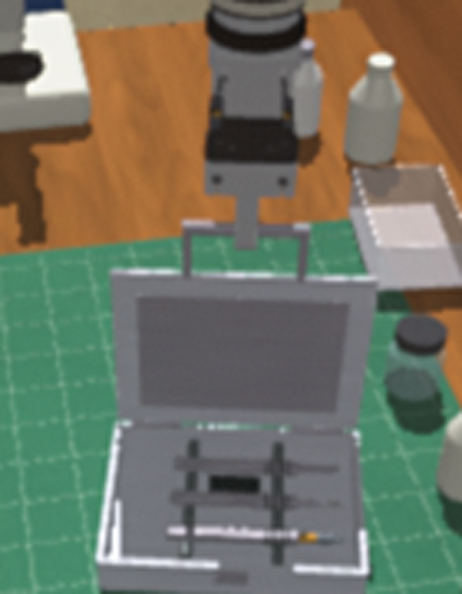

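View pics/g22t.png

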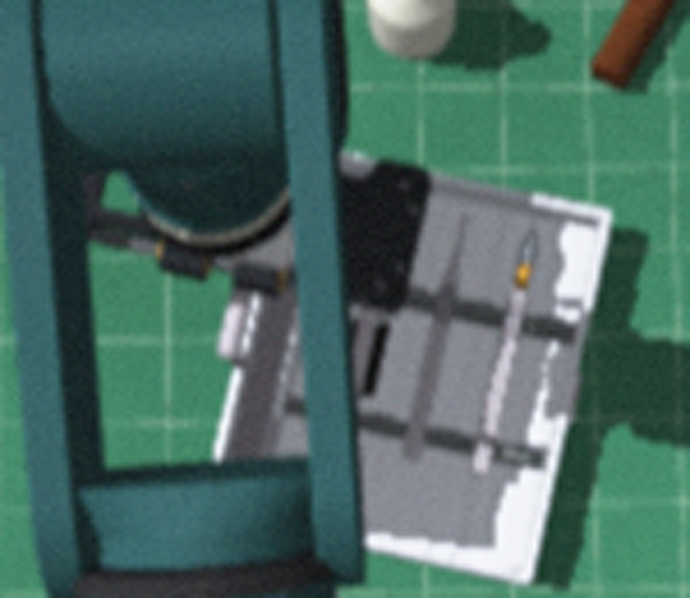

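servo_tool(targets="0 -0.004 0 0 0 0 0;0 -0.009 0 0 0 0 0;0 -0.014 0 0 0 0 0;0 -0.019 0 0 0 0 0;0 -0.022 0 0 0 0 0;0 -0.024 0 0 0 0 0;0 -0.024 0 0 0 0 0;0 -0.024 0 0 0 0 0;0 -0.024 0 0 0 0 0;0 -0.024 0 0 0 0 0")

```text
time: 23.77
tool_pos: [0.5811, 0.0827, 0.2271]
ee_rot: [-3.14, 0.001, 1.342]
wrist_force: [-5.1, 1.8, 4.7]
width: 0.0111
```

```bash
cat > ang.py <<'E'
from h import *
o=get_obs(); p=np.array(o['tool_pos']); ey=np.array([np.sin(.2276),np.cos(.2276)]); ex=np.array([ey[1],-ey[0]])
d=p[:2]-[.6195,.2440]; y=.1659+d@ey; yn=(p[:2]-[.5802,.0825])@ey
print('t',round(o['time'],2),p.round(4),'from stop',1.5708+np.arcsin(y/.225),'from hinge',1.5708+np.arcsin(yn/.225),'dz',p[2]-.154,'alongx',d@ex,'qv',np.abs(o['qvel']).max().round(4),'F',np.round(o['wrist_force'],1))
E
python3 ang.py; python3 - <<'E'
from h import *
s=snap('side','side23');im=s['image'];K=s['mtx'];T=s['world_from_camera']
b=cv2.resize(im[90:220,225:325,::-1],None,fx=4.6,fy=4.6,interpolation=cv2.INTER_CUBIC); cv2.imwrite('pics/g23.png',b)
ey=np.array([np.sin(.2276),np.cos(.2276)]); ex=np.array([ey[1],-ey[0]]); c=np.array([.5599,-.0052])
for a in(1.52,1.571,1.62):
    print(a,[((proj(K,T,np.r_[c+ex*x+ey*(.09-r*np.cos(a)),.04+r*np.sin(a)])+.5-[225,90])*4.6).round(1).tolist() for r in(.18,.225) for x in(-.12 if r<.2 else -.054,.12 if r<.2 else .054)])
E
```

```text
t 23.77 [0.5811 0.0827 0.2271] from stop 1.5711734471970642 from hinge 1.5725187310145274 dz 0.07311686140867815 alongx -0.0009692090623893255 qv 0.0012 F [-5.1  1.8  4.7]
1.52 [[32.6, 159.4], [418.4, 171.3], [137.8, 103.9], [317.6, 109.2]]
1.571 [[34.0, 150.2], [417.5, 162.1], [138.8, 92.5], [317.2, 97.8]]
1.62 [[35.4, 142.2], [416.5, 153.9], [139.7, 82.5], [316.8, 87.7]]
```

View pics/g23.png

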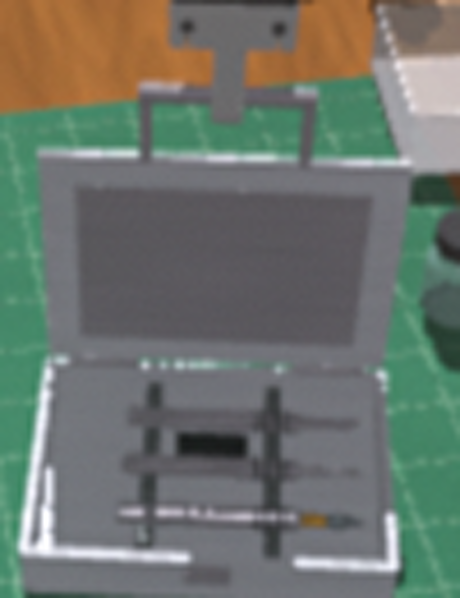

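```bash
python3 - <<'E'
from h import *
im=snap('side','side24')['image']; cv2.imwrite('pics/g24.png',cv2.resize(im[:,:,::-1],(800,600),interpolation=cv2.INTER_CUBIC))
E
python3 ang.py
```

```text
t 23.87 [0.5812 0.0827 0.2271] from stop 1.5711693634286574 from hinge 1.572514647240385 dz 0.07312925348951063 alongx -0.0009414758427529903 qv 0.0007 F [-5.2  1.2  4.6]
```

View pics/g24.png

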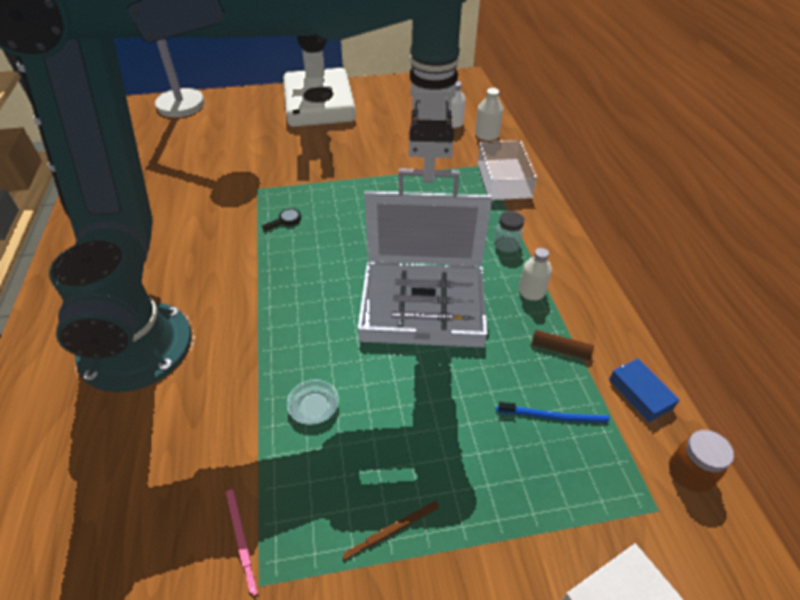

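The other things stand where they were in the first picture: dish (313,403), loupe (283,219), toothbrush (553,413), bottle, jar and find. The scalpel is in its place and the lid is upright, still gripped and still. Handing in.

```bash
python3 -c "
from bench import robot; print(robot.close_job())"
```

```text
the job is handed in; nothing more can be done
None
```

I laid the scalpel in the empty place next to the hinge, then swung the lid up by its bar. I handed in at about 24 s with the bar still gripped and the lid held still. No verdict was reported.

**Scalpel:** it lies flat across both rails, parallel to the probe and brush, with the blade pointing the same way. It touched down with about 4 N before I let go. In the last picture it was still in its place, and the other things showed no visible movement.

**Lid:** two estimates from the arm's position put it at 1.571 rad (measured from the stop) and 1.573 rad (measured from the hinge I located). The lid's top corners in the side view match 1.571. The bar's pixels alone read slightly further back, about 1.59, but the bar showed the same sub-pixel bias while the lid still rested on its stop. The arm was still, with about 5 N along the bar and 5 N vertically at the wrist.

**What went wrong on the way:**
- **First grasp missed:** the fingers closed on nothing, and the scalpel did not move.
- **Cause:** the real fingertips were about 23 mm higher than the reported TCP. I found this by touching the mat with about 4 N, and it agreed with the shadows and the finger overlay.
- **Correction:** I allowed for the 23 mm in every later move.

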